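# Clear the sample board into the catch pan

## Robot

A 6-joint arm with a two-finger parallel gripper is mounted at the origin on the work surface. World frame = base frame: x ahead of the robot, y to its left, z up, the work surface at z = 0. Lengths are in m, angles in rad, forces in N, time in s.
With the tool pointing down it reaches from about 0.25 to 0.775 m from the base axis. Payload 4 kg.
Tool frame: the origin (TCP) lies at the very end of the fingers, on their centre line; the grasp point (between the pads) lies 19 mm behind it (arm.hold_point_z is the distance from the TCP to the grasp point, in m); x points along the fingers, z is the direction in which the jaws open and shut, and the axes are right-handed (so a half turn about x gives the same grasp; the last joint's range is limited). The gripper opens to 85 mm and grips with 20 to 120 N. Pads are 22 mm wide; open, the fingers measure 114 mm over their backs; the gripper's body (76 mm by 85 mm) begins 54 mm behind the grasp point. The pads swing forward as they close: fully open they stand 13 mm farther back than shut.
Start: joints at [-1.41, 0.087, 1.371, -0, 1.684, -0.103], TCP at [0.143, -0.531, 0.231] pointing down, gripper open.
Joint ranges: [-3.1, 3.1], [-0.76, 2.03], [0.27, 2.55], [-1.08, 4.22], [0.17, 2.65], [-2.57, 2.57]. Speed limits (rad/s): [2.79, 2.79, 3.14, 3.14, 3.14, 3.14].

## Interface

Orientations are given as a unit quaternion [x, y, z, w].
In Python, from bench import arm, grab_frame, calibration, regions_of, landmark_of gives the robot as it stands.
- The arm moves only by the shell command python3 -m inch 'ROWS' [OPENING] [FORCE]. ROWS is JSON, a list that holds one entry, the list of rows, each a list of 6 numbers: the shift along the tool's x, y, z in m, then the turn, a rotation vector about the tool's x, y, z in degrees. In form: [[[tx, ty, tz, ax, ay, az], ...]]. A call has 1 to 10 rows; each row shifts and turns the pose as measured when the row begins, along the tool's axes as they then stand; what a row does not reach is not made up. A row lasts 1/12 s, in which the tool goes at most 41.7 mm and 7.16 degrees, less where a joint would pass 70% of its speed; a pose out of reach is approached as far as the arm can. A call with a gripper value outside its range is refused whole. OPENING is the finger opening in m, from 0 to 0.0854, set as the call begins (- or left out, the last holds). The fingers move at their own pace and stop on an object; FORCE is the grip in N (left out, the last holds). Time passes only in rows, so rows that do not move let the fingers close. It gives the time, the measured TCP pose, the force and the opening at its end, in the units of the state.
- arm.get_state(): the state, without advancing time (a new reading comes with each control period).
- grab_frame(name): name is "scene" or "top" or "wrist"; returns the picture (480x640x3 uint8, red, green, blue); there is no depth.
- calibration(name): a dict with "mtx" (3x3 intrinsics, pixels), "view" (4x4, takes a point from world to camera coordinates). Camera axes: x right, y down, z forward; pixel columns grow to the right and rows downward; lengths in m; the calibration is good to about 2 mm. A picture is of the moment at which its call begins: read the wrist's pose just before it. calibration takes no time and is no camera call; for the wrist camera it gives the pose at the moment of the call.
- arm.hand_in(): hands the job in, once; it reports no verdict.
Trained networks look in the newest picture that a camera, given by its name, has taken for a name from the list of things; names that differ only in an ending like _2 or _b are one class to them, and where a whole thing is asked for, a point or a joint stands for the part that bears it (a point fixed in the world has none). Each returns a list of dicts, best first, with "p" (0 to 1); they miss things now and then, are a little off and sometimes report something else, mostly with a low value. They report only what shows in the picture. A call takes as long as a camera call. They do not tell look-alikes from the thing itself.
- regions_of(camera, name): "mask" (480x640 bool, what is visible of it) and "centre" ([column, row] as shares, 0 to 1, of the picture: columns of its width, rows of its height, amid what is visible of it).
- landmark_of(camera, name): "centre" ([column, row] as shares, 0 to 1, of the picture: columns of its width, rows of its height: a listed point, or the origin of a listed thing).
The state is a dict: "t": time; "joint_pos": joint angles; "joint_vel": joint speeds; "joint_torque": joint torques, N m; "eef_pos": TCP position; "tool_rot": TCP orientation; "contact_force": force on the tool from outside, world axes, zero at the start; "moment": the same for the moment, N m; "gripper_width": finger opening in m.
Only numpy, scipy, OpenCV 4.12 (cv2) and the standard library are available. Lean on these libraries where they do the work, as an engineer would, in place of code of your own. Each camera call takes 0.05 s, during which the arm holds its last target.

## Task

With closed fingers, sweep the four sample pellets along the gridded board and off its end into the plain undivided pan; none may end up in the divided pan or on the bench. Only push the pellets along: do not pick them up, and be gentle, as they are brittle and must not be pressed hard or squeezed. Leave the weighing bottle and the crucible that stand among them, and everything else on the bench, where they are.

Things in the scene. Friction and masses are not known exactly. Their poses are not given: they have to be found in the camera images.
- board: the raised dark grey sample board with a printed pale grid, fixed to the bench. Origin: centre of its underside, on the bench. Its top surface is 42 mm above the bench; it is 240 mm along its own x and 280 mm along its own y; z is up. A metal lip 8 mm wide rises 10 mm above the top along both long sides (inner faces at x = -112 and +112 mm); both ends (y = -140 and +140 mm) are open and drop straight off into a pan
- pan: the plain steel pan without partitions, fixed, 240 x 100 mm outside (its own x, y), 30 mm high (so 12 mm below the board's top), walls and floor 3 mm, standing 2 mm off one end of the board (either one) and in line with it, same axes as the board. Origin: centre of its underside, 192 mm along the board's y, one way or the other, from the board's origin
- divided_pan: a steel pan of the same outside size, split by partitions into eight cells, fixed at the other end of the board; not to be used. Origin: centre of its underside
- pellet1_center (a point): centre of a sample pellet: a pale straw-coloured pressed block, 32 x 22 x 16 mm (its own x, y, z), about 20 g, lying flat and loose on the board at any yaw, 55 to 85 mm either side of the board's lengthwise centre line, two each side, the two on one side at least 70 mm apart lengthwise
- pellet1: the same pellet; origin: centre of its underside
- pellet2_center (a point): centre of a sample pellet: a pale straw-coloured pressed block, 32 x 22 x 16 mm (its own x, y, z), about 20 g, lying flat and loose on the board at any yaw, 55 to 85 mm either side of the board's lengthwise centre line, two each side, the two on one side at least 70 mm apart lengthwise
- pellet2: the same pellet; origin: centre of its underside
- pellet3_center (a point): centre of a sample pellet: a pale straw-coloured pressed block, 32 x 22 x 16 mm (its own x, y, z), about 20 g, lying flat and loose on the board at any yaw, 55 to 85 mm either side of the board's lengthwise centre line, two each side, the two on one side at least 70 mm apart lengthwise
- pellet3: the same pellet; origin: centre of its underside
- pellet4_center (a point): centre of a sample pellet: a pale straw-coloured pressed block, 32 x 22 x 16 mm (its own x, y, z), about 20 g, lying flat and loose on the board at any yaw, 55 to 85 mm either side of the board's lengthwise centre line, two each side, the two on one side at least 70 mm apart lengthwise
- pellet4: the same pellet; origin: centre of its underside
- weigh_bottle: small closed glass weighing bottle with a dark cap, 28 mm across, 40 mm tall, standing on the board's middle strip; origin: centre of its underside; stays put
- crucible: small open white porcelain crucible, 30 mm across, 32 mm tall, standing on the board's middle strip; origin: centre of its underside; stays put
- wash_bottle: white wash bottle with a blue cap, 70 mm across, 170 mm tall, at the far left of the bench; origin: centre of its underside; stays put
- beaker: glass beaker, 70 mm across, 90 mm tall, right of the work; origin: centre of its underside; stays put
- mortar: white porcelain mortar bowl, 110 mm across, 55 mm tall, left of the work; origin: centre of its underside; stays put
- spatula: lab spatula, 190 mm long, 16 mm wide, 5 mm thick, all steel, lying flat on the bench right of the work; stays put
- notebook: closed paper pad 120 x 160 x 14 mm lying at the far side of the bench; stays put
Mind the look-alikes: they are no part of the job. What is shaped like the wash_bottle but green is not meant.

How it is judged:
By the outcome, as a careful person would: the job done as asked, in the order asked, and still so for the second after the job is handed in, with the robot touching nothing.
It also fails if it takes over 61 s, if anything falls off the work surface, if the arm or the gripper's body presses on something with over 40 N, if the wrist force passes 120 N, or if a joint passes its speed limit or range.

## Working session

There is one attempt and no reset: what is moved stays moved. The work goes in short steps, Python scripts to look and compute and a shell command to move; the robot and the scene stay as the last step left them, time stands still between calls to the robot, and variables do not carry over. Pictures are saved under pics/ and viewed, and the job is handed in when it is done.

```bash
mkdir -p pics; ls; python3 - <<'E'
from bench import arm, grab_frame, calibration
import cv2
for n in("top","scene"):
    cv2.imwrite(f"pics/{n}0.png",grab_frame(n)[:,:,::-1])
s=arm.get_state();print(s['t'],s['eef_pos'],s['tool_rot'],s['contact_force'],s['gripper_width'])
E
```

```text
pics
0.1 [ 0.14333019 -0.53051511  0.23019275] [ 0.4304193   0.56195775 -0.42938746  0.56086462] [-0.521094    1.10133359 -0.03246518] 0.08541015106215549
```

View pics/top0.png

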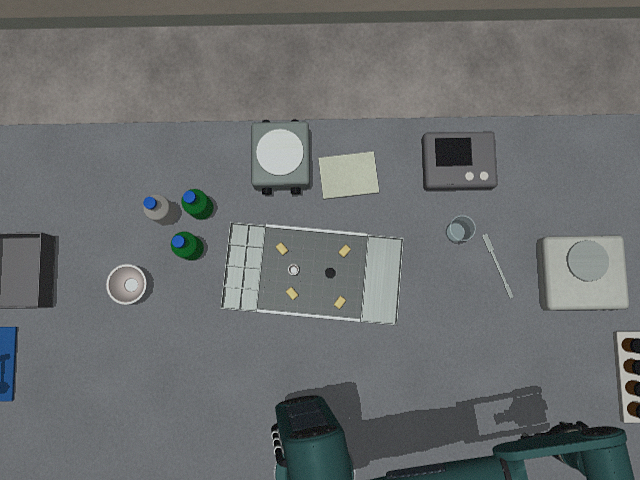

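View pics/scene0.png

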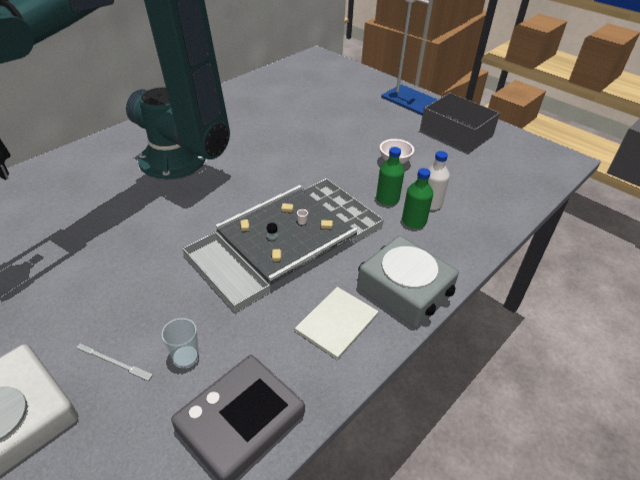

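The top view shows the plain pan at the right end of the board (about 384,280) and the divided pan at the left (about 243,266). The pellets are near (282,249), (345,251), (292,294) and (340,302), the crucible near (293,270) and the weighing bottle near (330,273).

```bash
cat > h.py <<'E'
import numpy as np, cv2
from bench import *
def ray(cam,u,v,z,c=None):
    c=c or calibration(cam); K=np.array(c['mtx']);V=np.array(c['view']);R=V[:3,:3];t=V[:3,3]
    o=-R.T@t; d=R.T@np.linalg.inv(K)@np.array([u,v,1.]); return o+d*(z-o[2])/d[2]
def px(cam,P):
    c=calibration(cam);K=np.array(c['mtx']);V=np.array(c['view']);q=K@(V[:3,:3]@np.array(P)+V[:3,3]);return q[:2]/q[2]
E
python3 - <<'E'
from h import *
im=grab_frame("top")
for n,z in (("pellet1_center",.050),("weigh_bottle",.042),("crucible",.042),("board",0),("pan",0),("divided_pan",0)):
    for r in landmark_of("top",n)[:6]:
        c=r['centre'];u,v=c[0]*640,c[1]*480
        print(n,round(r['p'],2),round(u,1),round(v,1),ray("top",u,v,z).round(4))
x=im[210:335,210:415]
hsv=cv2.cvtColor(im,cv2.COLOR_RGB2HSV)
m=((hsv[...,1]>70)&(hsv[...,2]>120)&(hsv[...,0]<35)).astype(np.uint8); m[:215]=0;m[330:]=0;m[:,:215]=0;m[:,410:]=0
n,l,st,ce=cv2.connectedComponentsWithStats(m)
for i in range(1,n):
    if st[i,4]>15: print(st[i],ce[i],ray("top",*ce[i],.054).round(4))
cv2.imwrite("pics/crop.png",cv2.resize(x,None,fx=3.8,fy=3.8,interpolation=cv2.INTER_CUBIC)[:,:,::-1])
print(np.array(calibration("top")['view']).round(3))
E
```

```text
pellet1_center 0.56 340.1 302.9 [ 0.4484 -0.0784  0.05  ]
weigh_bottle 0.48 280.0 247.2 [0.6027 0.0826 0.042 ]
weigh_bottle 0.43 326.4 274.4 [ 0.5261 -0.0431  0.042 ]
crucible 0.43 292.2 269.0 [0.5424 0.0498 0.042 ]
board 0.59 308.6 275.5 [0.5265 0.0059 0.    ]
board 0.52 279.0 248.8 [0.6029 0.088  0.    ]
board 0.37 348.2 175.6 [ 0.8096 -0.1113  0.    ]
pan 0.84 380.8 276.8 [ 0.5196 -0.1953  0.    ]
pan 0.7 339.9 301.5 [ 0.4531 -0.0798  0.    ]
divided_pan 0.75 344.0 250.9 [ 0.5939 -0.0944  0.    ]
divided_pan 0.58 243.9 265.3 [0.5581 0.1866 0.    ]
divided_pan 0.58 495.8 268.5 [ 0.5375 -0.5168  0.    ]
divided_pan 0.17 339.1 302.4 [ 0.4506 -0.0774  0.    ]
[276 243  12  12  84] [281.23809524 248.22619048] [0.5985 0.0785 0.054 ]
[339 245  12  12  83] [344.14457831 250.40963855] [ 0.5897 -0.0923  0.054 ]
[286 287  12  13  87] [291.43678161 292.96551724] [0.477  0.0521 0.054 ]
[334 296  12  13  87] [339.32183908 302.01149425] [ 0.4507 -0.0762  0.054 ]
[[-0.016 -1.    -0.005 -0.002]
 [-0.991  0.017 -0.135  0.645]
 [ 0.135  0.003 -0.991  1.621]
 [ 0.     0.     0.     1.   ]]
```

View pics/crop.png

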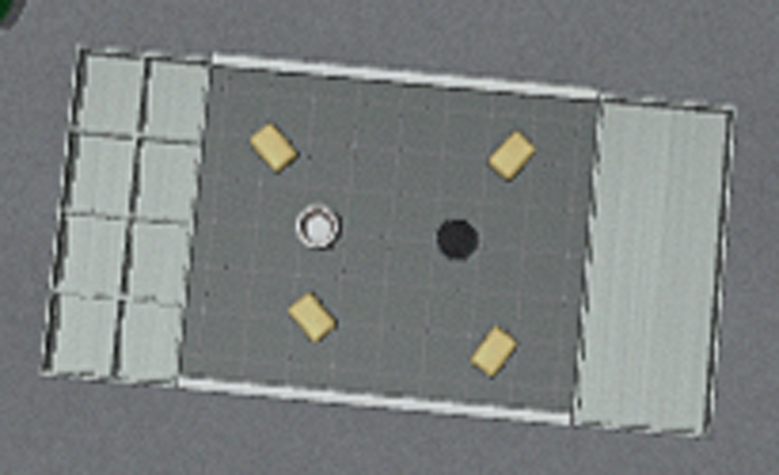

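```bash
cat >> h.py <<'E'
from scipy.spatial.transform import Rotation as Ro
def boardfit():
    crop=np.array([[213,54],[599,94],[180,384],[573,423]])/3.8+210
    w=np.array([ray("top",u,v,.052) for u,v in crop]); return w
E
python3 - <<'E'
from h import *
w=boardfit();print(w.round(4))
# toward plain pan direction e, lateral f (up in image, world +x)
print("len",np.linalg.norm(w[1]-w[0]),np.linalg.norm(w[3]-w[2]),"wid",np.linalg.norm(w[0]-w[2]),np.linalg.norm(w[1]-w[3]))
e=(w[1]-w[0]+w[3]-w[2])[:2];e/=np.linalg.norm(e);f=np.array([-e[1],e[0]])
f2=(w[0]-w[2]+w[1]-w[3])[:2];print("e",e,"f",f,f2/np.linalg.norm(f2))
o=w.mean(0)[:2];print("o",o,"ang",np.degrees(np.arctan2(e[1],e[0])))
for n,p in dict(A=(281.24,248.23,.056),B=(344.14,250.41,.056),C=(291.44,292.97,.056),D=(339.32,302,.056),bottle=(210+457/3.8,210+239/3.8,.08),cruc=(210+317/3.8,210+227/3.8,.072)).items():
    q=ray("top",*p)[:2];print(n,q.round(4),"along,lat",((q-o)@e).round(4),((q-o)@f).round(4))
s=arm.get_state();R=Ro.from_quat(s['tool_rot']).as_matrix();print(R.round(3),s['joint_pos'])
print("yaw tooly",np.degrees(np.arctan2(R[1,1],R[0,1])))
E
```

```text
[[ 0.6655  0.1196  0.052 ]
 [ 0.6318 -0.1574  0.052 ]
 [ 0.4302  0.1442  0.052 ]
 [ 0.3985 -0.1326  0.052 ]]
len 0.2791152430330878 0.27861969590859886 wid 0.23658480842559976 0.23463015078909663
e [-0.11734475 -0.99309124] f [ 0.99309124 -0.11734475] [ 0.99447705 -0.10495426]
o [ 0.53149076 -0.00654056] ang -96.73888514468298
A [0.5983 0.0784] along,lat -0.0922 0.0564
B [ 0.5895 -0.0922] along,lat 0.0783 0.0676
C [0.4769 0.052 ] along,lat -0.0518 -0.0611
D [ 0.4507 -0.0761] along,lat 0.0786 -0.0721
bottle [ 0.5275 -0.0528] along,lat 0.0464 0.0015
cruc [0.5381 0.0454] along,lat -0.0523 0.0005
[[-0.     0.965  0.261]
 [ 0.     0.261 -0.965]
 [-1.     0.    -0.   ]] [-1.41006176e+00  8.73067833e-02  1.37082896e+00 -1.39328607e-05
  1.68360700e+00 -1.03132305e-01]
yaw tooly 15.118368519053721
```

```bash
python3 -m inch '[[[0,0.031,-0.019,-6.8,0,0],[0,0.033,-0.015,-6.8,0,0],[0,0.034,-0.011,-6.8,0,0],[0,0.035,-0.007,-6.8,0,0],[0,0.036,-0.003,-6.8,0,0],[0,0.036,0.002,-6.8,0,0],[0,0.035,0.006,-6.8,0,0],[0,0.034,0.011,-6.8,0,0],[0,0.033,0.015,-6.8,0,0],[0,0.031,0.019,-6.8,0,0]]]' 0 20
cat >> h.py <<'E'
e=np.array([-.1173,-.9931]);f=np.array([.9931,-.1173]);o=np.array([.5315,-.0065])
def where():
    s=arm.get_state();R=Ro.from_quat(s['tool_rot']).as_matrix();p=np.array(s['eef_pos'])
    print("t",round(s['t'],2),"along %.4f lat %.4f z %.4f"%((p[:2]-o)@e,(p[:2]-o)@f,p[2]),"yaw_y err(want 83.26)",np.degrees(np.arctan2(R[1,1],R[0,1])).round(2),"xdir",R[:,0].round(3),"F",np.round(s['contact_force'],2),"w",round(s['gripper_width'],4))
E
python3 -c "
from h import *
where()"
```

```text
t: 1.28
eef_pos: [0.3929, -0.2618, 0.2301]
tool_rot: [0.027, 0.706, -0.03, 0.707]
contact_force: [0.6, -0.2, 0.4]
gripper_width: 0.0001
t 1.28 along 0.2698 lat -0.1077 z 0.2301 yaw_y err(want 83.26) 85.42 xdir [ 0.    -0.004 -1.   ] F [ 0.6  -0.17  0.4 ] w 0.0001
```

```bash
python3 -m inch '[[[0,0.030,0.022,2.2,0,0],[0,0.030,0.022,0,0,0],[0,0.030,0.022,0,0,0],[0,0.030,0.022,0,0,0],[0.02,0.030,0.022,0,0,0],[0.025,0.030,0.022,0,0,0],[0.025,0.030,0.022,0,0,0],[0.025,0.027,0.021,0,0,0]]]'
python3 -c "
from h import *
where()
cv2.imwrite('pics/w1.png',grab_frame('wrist')[:,:,::-1])"
```

```text
t: 1.95
eef_pos: [0.5991, -0.0416, 0.1493]
tool_rot: [0.036, 0.698, -0.043, 0.714]
contact_force: [0.9, -0.2, -0.2]
gripper_width: -0.0003
t 1.95 along 0.0269 lat 0.0712 z 0.1493 yaw_y err(want 83.26) 83.55 xdir [ 0.023 -0.012 -1.   ] F [ 0.87 -0.15 -0.24] w -0.0003
```

View pics/w1.png

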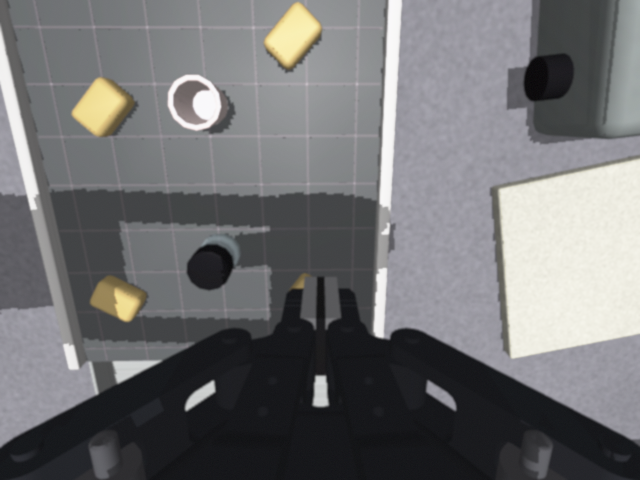

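```bash
cat >> h.py <<'E'
def corr():
    s=arm.get_state();R=Ro.from_quat(s['tool_rot']).as_matrix()
    T=np.array([[0,-e[0],f[0]],[0,-e[1],f[1]],[-1,0,0]])
    print("corr deg",np.degrees(Ro.from_matrix(R.T@T).as_rotvec()).round(2))
E
python3 -m inch '[[[0,0,0,0,0,0]]]'
python3 -c "
from h import *
where();corr()
im=grab_frame('wrist')
hsv=cv2.cvtColor(im,cv2.COLOR_RGB2HSV)
m=((hsv[...,1]>70)&(hsv[...,2]>100)&(hsv[...,0]<35)).astype(np.uint8)
n,l,st,ce=cv2.connectedComponentsWithStats(m)
for i in range(1,n):
    if st[i,4]>100:
        q=ray('wrist',*ce[i],.056)[:2]; print(st[i],ce[i].round(1),'al %.4f lat %.4f'%((q-o)@e,(q-o)@f))
for nm,uv,z in(('lipL',(68,290),.052),('lipR',(382,300),.052),('lipRtop',(390,100),.052),('lipLtop',(20,120),.052)):
    q=ray('wrist',*uv,z)[:2]; print(nm,'al %.4f lat %.4f'%((q-o)@e,(q-o)@f))
"
```

```text
t: 2.08
eef_pos: [0.5996, -0.0343, 0.1388]
tool_rot: [0.036, 0.702, -0.038, 0.71]
contact_force: [0.8, -0.6, 0.6]
gripper_width: 0.0003
t 2.08 along 0.0196 lat 0.0709 z 0.1388 yaw_y err(want 83.26) 83.99 xdir [ 0.011 -0.004 -1.   ] F [ 0.77 -0.63  0.62] w 0.0003
corr deg [0.73 0.66 0.16]
[ 266   13   60   68 2208] [295.7  46.7] al -0.0929 lat 0.0564
[  69   88   62   61 2255] [ 98.6 117.8] al -0.0536 lat -0.0589
[  86  290   56   47 1694] [113.5 313. ] al 0.0738 lat -0.0691
lipL al 0.0588 lat -0.0997
lipR al 0.0651 lat 0.1148
lipRtop al -0.0658 lat 0.1117
lipLtop al -0.0518 lat -0.1078
```

```bash
python3 -m inch '[[[0.022,0,-0.003,0.7,0.6,0.2],[0.022,0,0,0,0,0],[0.022,0,0,0,0,0],[0.015,0,0,0,0,0],[0.006,0,0,0,0,0],[0,0,0,0,0,0]]]'
python3 -c "
from h import *
where();corr()
im=grab_frame('wrist');cv2.imwrite('pics/w2.png',im[:,:,::-1])"
```

```text
t: 2.63
eef_pos: [0.5984, -0.0391, 0.0565]
tool_rot: [0.043, 0.701, -0.044, 0.71]
contact_force: [-0.1, -0.7, 0.6]
gripper_width: 0.0003
t 2.63 along 0.0245 lat 0.0703 z 0.0565 yaw_y err(want 83.26) 82.97 xdir [ 0.012 -0.002 -1.   ] F [-0.09 -0.68  0.6 ] w 0.0003
corr deg [-0.3   0.71  0.02]
```

View pics/w2.png

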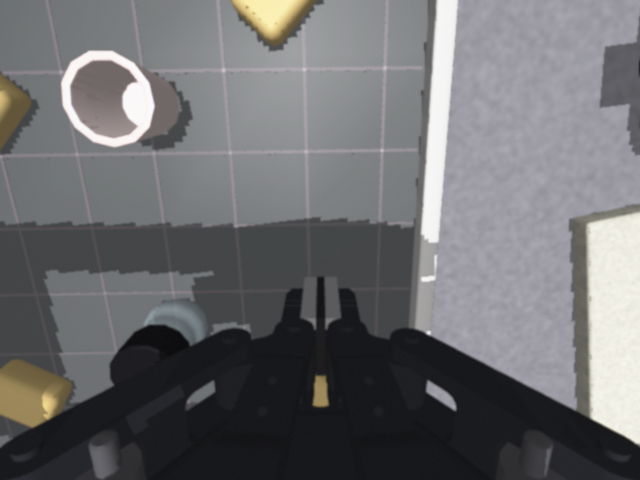

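```bash
python3 -m inch '[[[0.008,0,-0.0025,0,0.7,0],[0.002,0,0,0,0,0],[0,-0.006,0,0,0,0],[0,-0.007,0,0,0,0],[0,-0.007,0,0,0,0],[0,-0.007,0,0,0,0],[0,-0.007,0,0,0,0],[0,-0.007,0,0,0,0],[0,0,0,0,0,0]]]'
python3 -c "
from h import *
where();corr()
im=grab_frame('top');cv2.imwrite('pics/t2.png',cv2.resize(im[210:335,210:415],None,fx=3.8,fy=3.8)[:,:,::-1])
im=grab_frame('scene');cv2.imwrite('pics/s2.png',cv2.resize(im[170:320,170:400],None,fx=3.4,fy=3.4)[:,:,::-1])"
```

```text
t: 3.43
eef_pos: [0.5947, -0.0867, 0.0549]
tool_rot: [0.043, 0.701, -0.045, 0.711]
contact_force: [-0.6, -0.5, 0.8]
gripper_width: -0.0001
t 3.43 along 0.0722 lat 0.0722 z 0.0549 yaw_y err(want 83.26) 82.85 xdir [ 0.014 -0.004 -1.   ] F [-0.61 -0.47  0.81] w -0.0001
corr deg [-0.41  0.8   0.14]
```

View pics/t2.png

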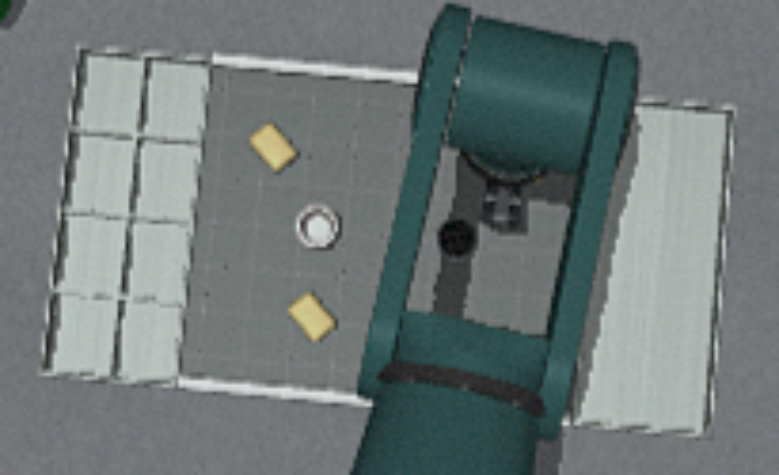

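View pics/s2.png

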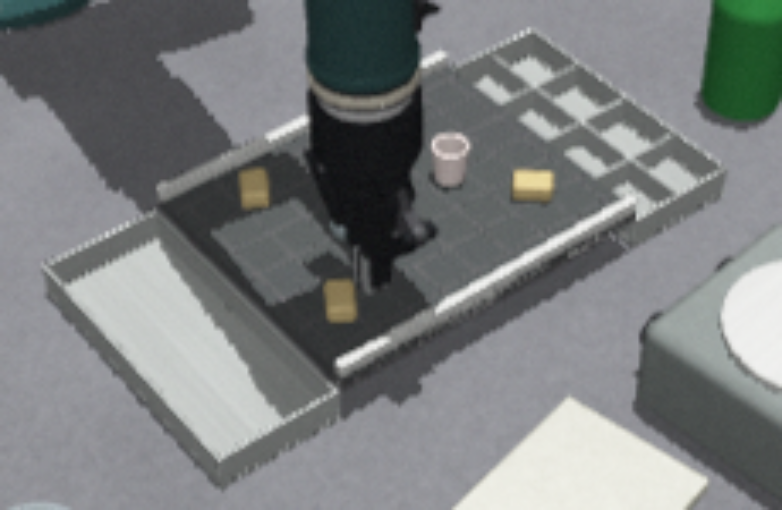

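The scene view shows the pellet just pan-ward of the fingertip, still flat. The tip has stayed too high at z = 55 mm, so I'll back off, lower it and correct the sideways drift.

```bash
python3 -m inch '[[[0,0.020,-0.003,0,0,0],[0.010,0.010,-0.005,0,2,0],[0.010,0,-0.003,0,2,0],[0,0,0,0,0,0]]]'
python3 -c "
from h import *
where();corr()"
```

```text
t: 3.87
eef_pos: [0.5917, -0.0539, 0.0437]
tool_rot: [0.044, 0.723, -0.044, 0.688]
contact_force: [-0.5, 0.2, -0.5]
gripper_width: -0.0001
t 3.87 along 0.0400 lat 0.0653 z 0.0437 yaw_y err(want 83.26) 82.9 xdir [-0.049  0.004 -0.999] F [-0.55  0.16 -0.53] w -0.0001
corr deg [-0.37 -2.81  0.12]
```

```bash
python3 -m inch '[[[-0.003,0,0.001,-0.4,-2.8,0],[0,0,0,0,0,0]]]'
python3 -c "
from h import *
where();corr()"
```

```text
t: 4.03
eef_pos: [0.5943, -0.0532, 0.0466]
tool_rot: [0.039, 0.706, -0.041, 0.706]
contact_force: [-1.1, -0.2, -0.2]
gripper_width: 0.0005
t 4.03 along 0.0390 lat 0.0678 z 0.0466 yaw_y err(want 83.26) 83.47 xdir [-0.001 -0.003 -1.   ] F [-1.06 -0.23 -0.2 ] w 0.0005
corr deg [ 0.21 -0.02  0.15]
```

```bash
python3 -m inch '[[[0,-0.008,0,0,0,0],[0,-0.010,0,0,0,0],[0,-0.010,0,0,0,0],[0,-0.010,0,0,0,0],[0,-0.010,0,0,0,0]]]'
python3 -c "
from h import *
where();corr()
im=grab_frame('scene');cv2.imwrite('pics/s3.png',cv2.resize(im[170:320,170:400],None,fx=3.4,fy=3.4)[:,:,::-1])"
```

```text
t: 4.45
eef_pos: [0.5867, -0.1031, 0.0421]
tool_rot: [0.038, 0.71, -0.039, 0.702]
contact_force: [-0.0, 1.5, 4.4]
gripper_width: 0.0001
t 4.45 along 0.0894 lat 0.0661 z 0.0421 yaw_y err(want 83.26) 83.68 xdir [-0.012 -0.001 -1.   ] F [-0.03  1.5   4.41] w 0.0001
corr deg [ 0.42 -0.68  0.12]
```

View pics/s3.png

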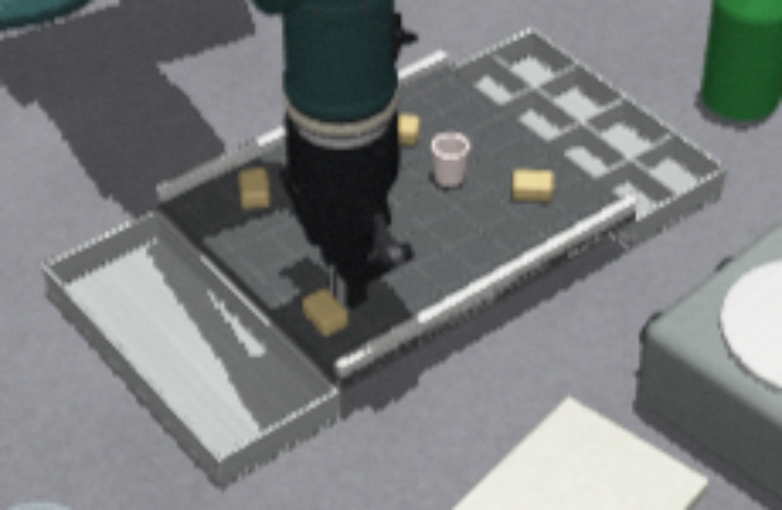

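Pellet B has turned and now sits squarely ahead of the tip. The tip sank onto the board (4 N), so I'm raising it.

```bash
python3 -m inch '[[[-0.006,0.002,0.001,0.3,-0.7,0],[0,-0.006,0,0,0,0],[0,-0.010,0,0,0,0],[0,-0.010,0,0,0,0]]]'
python3 -c "
from h import *
where();corr()"
```

```text
t: 4.83
eef_pos: [0.5845, -0.1313, 0.0486]
tool_rot: [0.041, 0.705, -0.043, 0.706]
contact_force: [0.9, 0.4, 0.2]
gripper_width: 0.0001
t 4.83 along 0.1178 lat 0.0672 z 0.0486 yaw_y err(want 83.26) 83.2 xdir [ 0.001 -0.003 -1.   ] F [0.92 0.35 0.24] w 0.0001
corr deg [-0.07  0.07  0.16]
```

```bash
python3 -m inch '[[[0.001,-0.010,0,0,0,0],[0,-0.010,0,0,0,0],[0,-0.010,0,0,0,0],[0,0,0,0,0,0]]]'
python3 -c "
from h import *
where();corr()
im=grab_frame('scene');cv2.imwrite('pics/s4.png',cv2.resize(im[170:320,170:400],None,fx=3.4,fy=3.4)[:,:,::-1])"
```

```text
t: 5.17
eef_pos: [0.58, -0.1671, 0.0478]
tool_rot: [0.041, 0.705, -0.044, 0.706]
contact_force: [0.0, 0.1, -0.7]
gripper_width: 0.0007
t 5.17 along 0.1538 lat 0.0670 z 0.0478 yaw_y err(want 83.26) 83.09 xdir [ 0.001 -0.005 -1.   ] F [ 0.03  0.05 -0.68] w 0.0007
corr deg [-0.17  0.09  0.28]
```

View pics/s4.png

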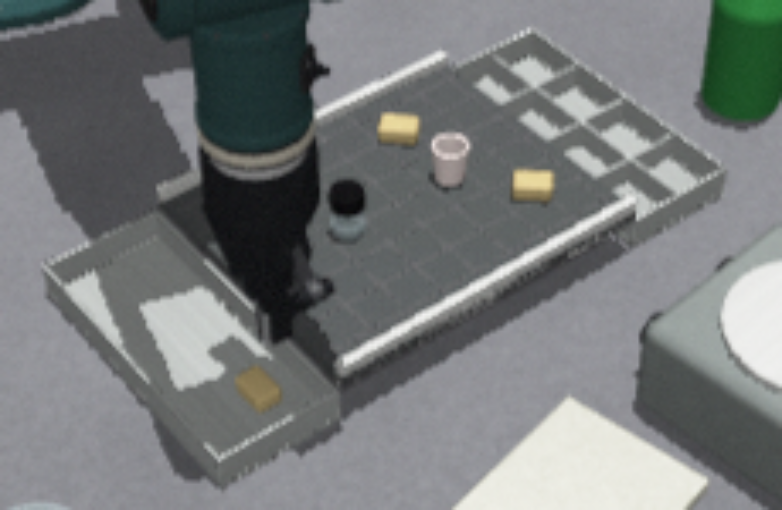

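Pellet B is in the plain pan. Next I lift, go behind pellet A and come down.

```bash
python3 -m inch '[[[-0.030,0,0,0,0,0],[-0.025,0.010,0,0,0,0],[0,0.035,-0.002,0,0,0],[0,0.035,-0.002,0,0,0],[0,0.035,-0.002,0,0,0],[0,0.035,-0.002,0,0,0],[0,0.035,-0.002,0,0,0],[0,0.035,0,0,0,0],[0,0.035,0,0,0,0],[0,0.025,0,0,0,0]]]'
python3 -m inch '[[[0,0,0,0,0,0]]]'
python3 -c "
from h import *
where();corr()"
```

```text
t: 6.05
eef_pos: [0.6052, 0.1204, 0.1046]
tool_rot: [0.047, 0.705, -0.047, 0.706]
contact_force: [0.4, -0.1, -0.9]
gripper_width: 0.0002
t: 6.13
eef_pos: [0.605, 0.126, 0.1045]
tool_rot: [0.046, 0.705, -0.044, 0.706]
contact_force: [-0.2, -0.7, -0.2]
gripper_width: -0.0004
t 6.13 along -0.1403 lat 0.0574 z 0.1045 yaw_y err(want 83.26) 82.77 xdir [ 0.001  0.003 -1.   ] F [-0.21 -0.68 -0.16] w -0.0004
corr deg [-0.5   0.07 -0.17]
```

```bash
python3 -m inch '[[[0.022,0,0,-0.5,0,-0.2],[0.022,0,0,0,0,0],[0.011,0,0,0,0,0],[0,0,0,0,0,0],[0,0,0,0,0,0]]]'
python3 -c "
from h import *
where();corr()"
```

```text
t: 6.55
eef_pos: [0.6055, 0.1293, 0.0493]
tool_rot: [0.039, 0.705, -0.039, 0.707]
contact_force: [0.0, 0.5, 0.7]
gripper_width: 0.0
t 6.55 along -0.1435 lat 0.0576 z 0.0493 yaw_y err(want 83.26) 83.67 xdir [ 0.004 -0.    -1.   ] F [0.   0.49 0.65] w 0.0
corr deg [ 0.4   0.21 -0.  ]
```

```bash
python3 -m inch '[[[0.003,-0.010,0,0.4,0.2,0],[0,-0.012,0,0,0,0],[0,-0.010,0,0,0,0],[0,-0.010,0,0,0,0],[0,-0.010,0,0,0,0],[0,-0.010,0,0,0,0]]]'
python3 -c "
from h import *
where();corr()"
```

```text
t: 7.05
eef_pos: [0.6, 0.0606, 0.0505]
tool_rot: [0.042, 0.704, -0.042, 0.708]
contact_force: [0.5, -0.3, -0.6]
gripper_width: 0.0001
t 7.05 along -0.0747 lat 0.0601 z 0.0505 yaw_y err(want 83.26) 83.15 xdir [ 0.007 -0.    -1.   ] F [ 0.51 -0.34 -0.59] w 0.0001
corr deg [-0.12  0.38 -0.04]
```

```bash
python3 -m inch '[[[0.003,-0.008,-0.002,0,0.6,0],[0,-0.010,0,0,0.2,0],[0,-0.010,0,0,0,0]]]'
python3 -c "
from h import *
where();corr()
im=grab_frame('scene');cv2.imwrite('pics/s5.png',cv2.resize(im[170:320,170:400],None,fx=3.4,fy=3.4)[:,:,::-1])
im=grab_frame('top');cv2.imwrite('pics/t5.png',cv2.resize(im[210:335,210:415],None,fx=3.8,fy=3.8)[:,:,::-1])"
```

```text
t: 7.3
eef_pos: [0.5946, 0.0288, 0.0487]
tool_rot: [0.043, 0.708, -0.042, 0.704]
contact_force: [0.7, -1.3, 0.4]
gripper_width: -0.0
t 7.3 along -0.0425 lat 0.0585 z 0.0487 yaw_y err(want 83.26) 83.04 xdir [-0.006  0.002 -1.   ] F [ 0.67 -1.31  0.39] w -0.0
corr deg [-0.23 -0.36 -0.05]
```

View pics/s5.png

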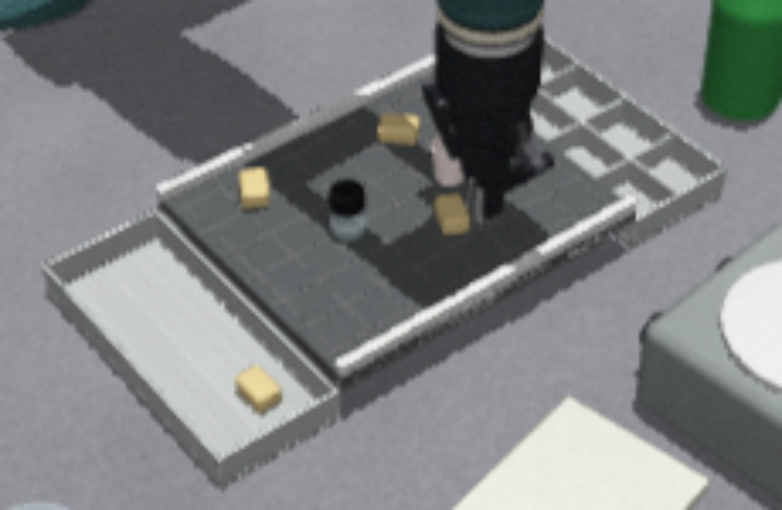

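View pics/t5.png

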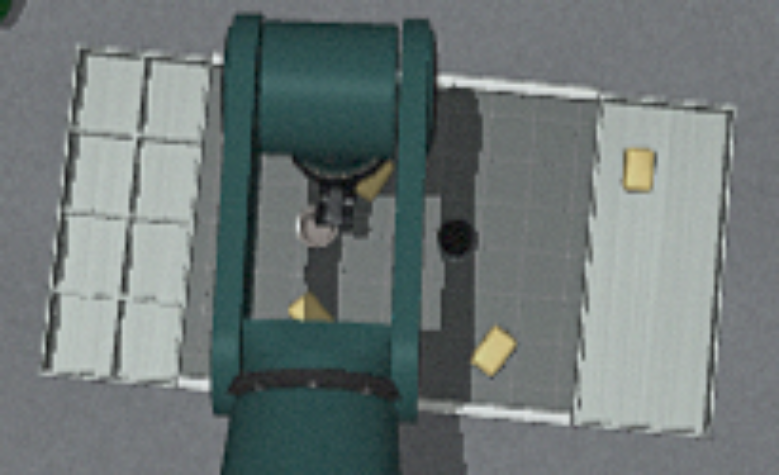

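```bash
python3 -m inch '[[[0.001,-0.010,0,0,-0.4,0],[0,-0.010,0,0,0,0],[0,-0.010,0,0,0,0],[0,-0.010,0,0,0,0]]]'
python3 -c "
from h import *
where();corr()
im=grab_frame('scene');cv2.imwrite('pics/s6.png',cv2.resize(im[170:320,170:400],None,fx=3.4,fy=3.4)[:,:,::-1])"
```

```text
t: 7.73
eef_pos: [0.5892, -0.0124, 0.0471]
tool_rot: [0.043, 0.706, -0.042, 0.706]
contact_force: [0.3, 0.1, -0.1]
gripper_width: 0.0002
t 7.73 along -0.0009 lat 0.0580 z 0.0471 yaw_y err(want 83.26) 83.12 xdir [ 0.001  0.002 -1.   ] F [ 0.28  0.15 -0.07] w 0.0002
corr deg [-0.14  0.05 -0.11]
```

View pics/s6.png

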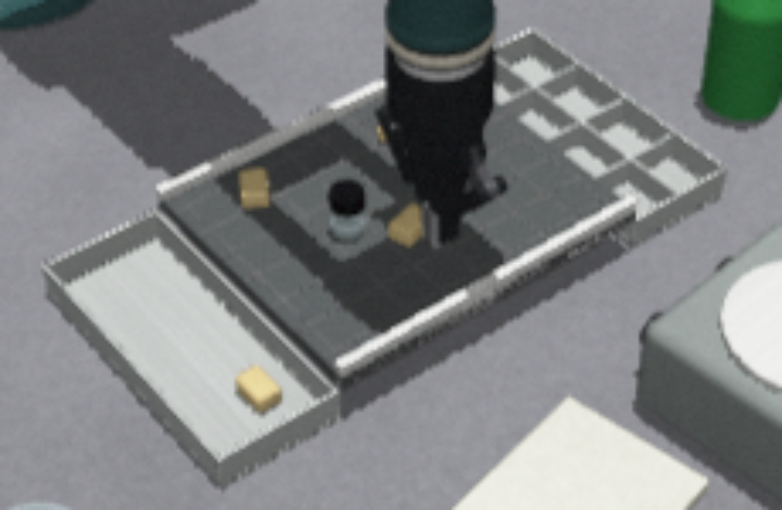

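```bash
cat >> h.py <<'E'
def pell(cam='scene',z=.052):
    im=grab_frame(cam);hsv=cv2.cvtColor(im,cv2.COLOR_RGB2HSV)
    m=((hsv[...,1]>70)&(hsv[...,2]>60)&(hsv[...,0]<35)).astype(np.uint8)
    n,l,st,ce=cv2.connectedComponentsWithStats(m)
    for i in range(1,n):
        q=ray(cam,*ce[i],z)[:2];a,b=(q-o)@e,(q-o)@f
        if st[i,4]>8 and abs(a)<.26 and abs(b)<.13: print(cam,st[i],'al %.4f lat %.4f'%(a,b))
    return im
E
python3 -c "
from h import *
im=pell();cv2.imwrite('pics/s7.png',cv2.resize(im[200:260,230:350],None,fx=6.5,fy=6.5,interpolation=cv2.INTER_CUBIC)[:,:,::-1])
c=calibration('scene')
for a,b in((.0464,.0015),(-.001,.058)):
    P=o+a*e+b*f;print(px('scene',[P[0],P[1],.044]))
"
```

```text
scene [240 219   9  12  91] al 0.0792 lat -0.0690
scene [284 230  10  13  88] al 0.0139 lat 0.0355
scene [240 278  12  13 102] al 0.1909 lat 0.1053
[270.49377207 236.41646782]
[298.60295287 240.59886827]
```

View pics/s7.png

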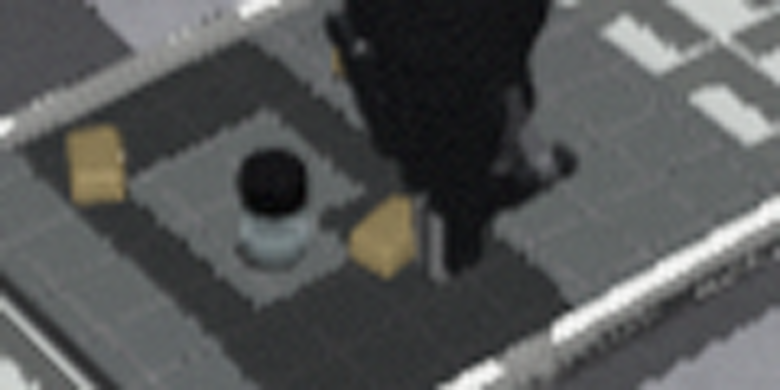

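The scene view shows pellet A turned and off the tip's inboard side, near lat 0.036, heading for the bottle. I'll stop pushing here, lift clear, measure it, and nudge it back outward.

```bash
python3 -m inch '[[[0,0.012,0,0,0,0],[-0.030,0.010,0,0,0,0],[-0.030,0.030,0,0,0,0],[0,0.03,0,0,0,0],[0,0,0,0,0,0]]]'
python3 -c "
from h import *
where();corr()
im=pell();cv2.imwrite('pics/s8.png',cv2.resize(im[200:260,230:350],None,fx=6.5,fy=6.5,interpolation=cv2.INTER_CUBIC)[:,:,::-1])
im=pell('top',.056);cv2.imwrite('pics/t8.png',cv2.resize(im[210:335,210:415],None,fx=3.8,fy=3.8)[:,:,::-1])
im=pell('wrist',.056);cv2.imwrite('pics/w8.png',im[:,:,::-1])
"
```

```text
t: 8.25
eef_pos: [0.598, 0.0728, 0.1072]
tool_rot: [0.047, 0.707, -0.043, 0.704]
contact_force: [0.1, 0.1, -0.1]
gripper_width: 0.0
t 8.25 along -0.0866 lat 0.0568 z 0.1072 yaw_y err(want 83.26) 82.67 xdir [-0.005  0.006 -1.   ] F [ 0.15  0.1  -0.09] w 0.0
corr deg [-0.6  -0.31 -0.3 ]
scene [281 203  13  10 106] al -0.0516 lat -0.0586
scene [240 219   9  12  90] al 0.0788 lat -0.0690
scene [284 231  13  12 107] al 0.0112 lat 0.0370
scene [240 278  12  13 102] al 0.1909 lat 0.1054
top [374 249   8  11  85] al 0.1691 lat 0.0668
top [313 256  12  10  89] al 0.0108 lat 0.0334
top [286 287  10   8  60] al -0.0545 lat -0.0563
top [334 296  12  13  93] al 0.0790 lat -0.0717
wrist [  95  272   62   60 2161] al -0.0551 lat -0.0578
```

View pics/s8.png

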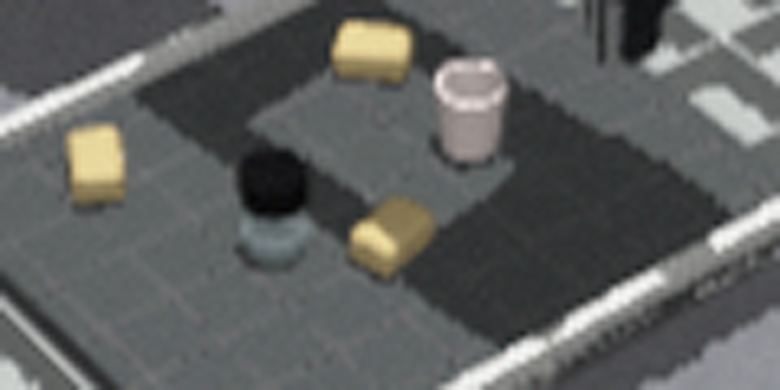

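View pics/t8.png

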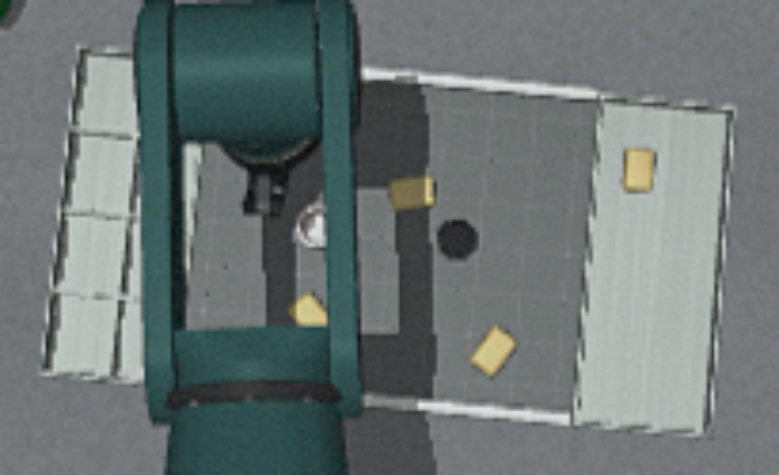

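Pellet A sits at (413,192) in the crop, near al 0.011, lat 0.035, with its long side along the board. I'll check how wide the closed tip really is across its travel.

```bash
python3 -c "
from h import *
s=arm.get_state();R=Ro.from_quat(s['tool_rot']).as_matrix();p=np.array(s['eef_pos'])
for x,y,z in((0,0,0),(0,0,.011),(0,.011,.011),(0,-.011,.011),(0,0,-.0145),(0,.011,-.0145),(-.02,.011,.011),(-.04,.011,.011),(-.06,.011,.011)): print((x,y,z),px('wrist',p+R@np.array([x,y,z])).round(0))
im=cv2.imread('pics/w8.png');cv2.imwrite('pics/w8c.png',cv2.resize(im[250:480,200:440],None,fx=2.5,fy=2.5))
"
```

```text
(0, 0, 0) [320. 297.]
(0, 0, 0.011) [346. 297.]
(0, 0.011, 0.011) [346. 273.]
(0, -0.011, 0.011) [345. 320.]
(0, 0, -0.0145) [286. 297.]
(0, 0.011, -0.0145) [286. 273.]
(-0.02, 0.011, 0.011) [350. 295.]
(-0.04, 0.011, 0.011) [355. 324.]
(-0.06, 0.011, 0.011) [362. 364.]
```

View pics/w8c.png

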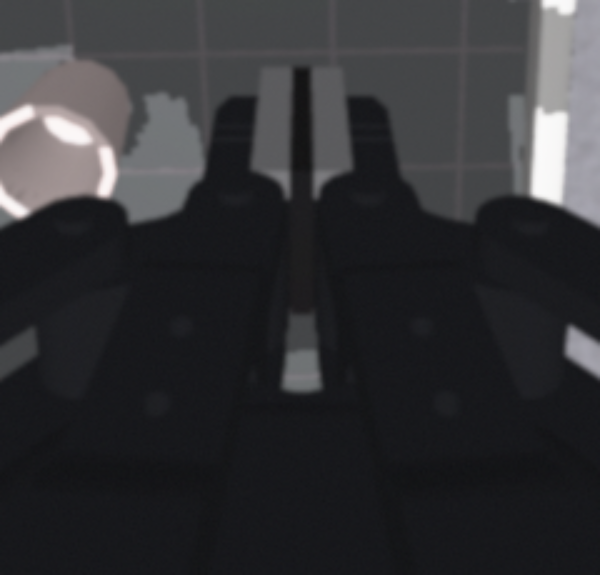

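```bash
python3 -m inch '[[[0,-0.024,-0.014,-0.6,-0.3,-0.3],[0,-0.024,-0.014,0,0,0],[0,-0.024,-0.014,0,0,0],[0,-0.020,-0.014,0,0,0],[0,0,0,0,0,0],[0,0,0,0,0,0]]]'
python3 -c "
from h import *
where();corr()"
```

```text
t: 8.9
eef_pos: [0.524, -0.0216, 0.0999]
tool_rot: [0.041, 0.71, -0.045, 0.701]
contact_force: [0.8, -0.1, -0.3]
gripper_width: -0.0001
t 8.9 along 0.0159 lat -0.0057 z 0.0999 yaw_y err(want 83.26) 83.02 xdir [-0.013 -0.005 -1.   ] F [ 0.75 -0.06 -0.27] w -0.0001
corr deg [-0.24 -0.71  0.36]
```

```bash
python3 -m inch '[[[0.010,0.008,0.004,-0.2,-0.7,0.3],[0,0,0,0,0,0]]]'
python3 -c "
from h import *
where();corr()"
```

```text
t: 9.07
eef_pos: [0.5284, -0.0152, 0.0887]
tool_rot: [0.043, 0.706, -0.043, 0.705]
contact_force: [-0.4, 0.7, 0.2]
gripper_width: -0.0
t 9.07 along 0.0090 lat -0.0021 z 0.0887 yaw_y err(want 83.26) 83.04 xdir [-0.001 -0.001 -1.   ] F [-0.43  0.66  0.16] w -0.0
corr deg [-0.22 -0.07  0.05]
```

```bash
python3 -m inch '[[[0.020,0,0,0,0,0],[0.015,0,0,0,0,0],[0.006,0,0,0,0,0],[0,0,0,0,0,0]]]'
python3 -c "
from h import *
where();corr()
im=pell();cv2.imwrite('pics/s9.png',cv2.resize(im[190:260,220:350],None,fx=6,fy=6,interpolation=cv2.INTER_CUBIC)[:,:,::-1])"
```

```text
t: 9.4
eef_pos: [0.5299, -0.0149, 0.0468]
tool_rot: [0.042, 0.706, -0.043, 0.705]
contact_force: [0.4, 0.4, -0.9]
gripper_width: 0.0001
t 9.4 along 0.0085 lat -0.0006 z 0.0468 yaw_y err(want 83.26) 83.11 xdir [-0.001 -0.001 -1.   ] F [ 0.36  0.43 -0.86] w 0.0001
corr deg [-0.16 -0.06  0.09]
scene [240 219   9  12  88] al 0.0793 lat -0.0682
scene [284 230  13  13 113] al 0.0106 lat 0.0365
scene [240 278  12  13 104] al 0.1909 lat 0.1053
```

View pics/s9.png

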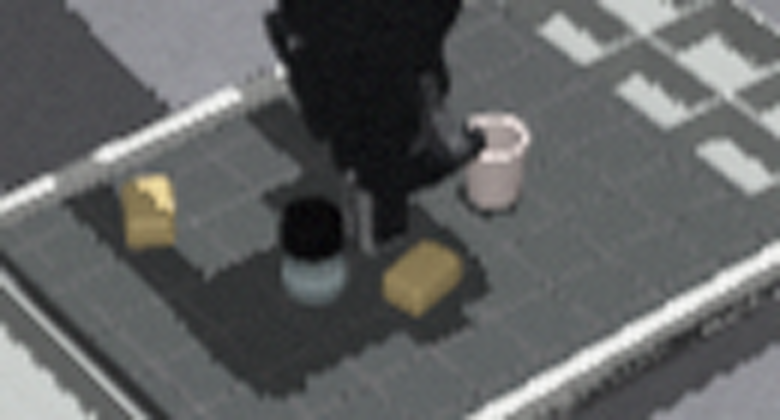

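```bash
python3 -m inch '[[[0,0,0.008,0,0,0],[0,0,0.008,0,0,0],[0,0,0.008,0,0,0],[0,0,0,0,0,0]]]'
python3 -c "
from h import *
where();corr();pell()"
```

```text
t: 9.78
eef_pos: [0.5588, -0.0181, 0.0506]
tool_rot: [0.042, 0.704, -0.043, 0.708]
contact_force: [0.7, 0.2, 0.6]
gripper_width: 0.0001
t 9.78 along 0.0083 lat 0.0285 z 0.0506 yaw_y err(want 83.26) 83.14 xdir [ 0.005 -0.002 -1.   ] F [0.73 0.24 0.57] w 0.0001
corr deg [-0.12  0.29  0.1 ]
scene [240 219   9  12  95] al 0.0787 lat -0.0696
scene [287 234  14  12 114] al 0.0127 lat 0.0545
scene [240 278  12  13 105] al 0.1903 lat 0.1049
```

```bash
python3 -m inch '[[[0.002,0,0.006,0,0.3,0],[0,0,0.005,0,0,0],[0,0,0,0,0,0]]]'
python3 -c "
from h import *
where();corr();pell()"
```

```text
t: 10.08
eef_pos: [0.5703, -0.0193, 0.0509]
tool_rot: [0.042, 0.706, -0.043, 0.705]
contact_force: [0.5, 0.0, -0.3]
gripper_width: 0.0003
t 10.08 along 0.0082 lat 0.0400 z 0.0509 yaw_y err(want 83.26) 83.15 xdir [-0.001 -0.001 -1.   ] F [ 0.48  0.02 -0.27] w 0.0003
corr deg [-0.12 -0.07  0.09]
scene [240 219   9  12  94] al 0.0787 lat -0.0695
scene [290 236  14  13 120] al 0.0127 lat 0.0660
scene [240 278  12  13 104] al 0.1906 lat 0.1050
```

```bash
python3 -m inch '[[[0,0,-0.010,0,0,0],[-0.025,0.01,0,0,0,0],[-0.010,0.020,0.014,0,0,0],[0,0.014,0.020,0,0,0],[0,0,0,0,0,0],[0,0,0,0,0,0]]]'
python3 -c "
from h import *
where();corr();im=pell()
cv2.imwrite('pics/s10.png',cv2.resize(im[190:260,220:350],None,fx=6,fy=6,interpolation=cv2.INTER_CUBIC)[:,:,::-1])
im=pell('top',.054)
cv2.imwrite('pics/t10.png',cv2.resize(im[210:335,210:415],None,fx=3.8,fy=3.8)[:,:,::-1])"
```

```text
t: 10.63
eef_pos: [0.5931, 0.0229, 0.0837]
tool_rot: [0.042, 0.71, -0.043, 0.702]
contact_force: [0.2, -0.4, -0.6]
gripper_width: 0.0
t 10.63 along -0.0364 lat 0.0578 z 0.0837 yaw_y err(want 83.26) 83.05 xdir [-0.011 -0.001 -1.   ] F [ 0.23 -0.41 -0.62] w 0.0
corr deg [-0.21 -0.61  0.12]
scene [281 204  12   9  94] al -0.0507 lat -0.0577
scene [240 219  10  12  93] al 0.0786 lat -0.0693
scene [290 237  14  12 119] al 0.0129 lat 0.0661
scene [240 278  12  13 102] al 0.1906 lat 0.1052
top [324 248   2   7  12] al 0.0255 lat 0.0609
top [374 249   8  11  85] al 0.1692 lat 0.0670
top [286 287  12   9  71] al -0.0526 lat -0.0580
top [334 296  12  13  95] al 0.0789 lat -0.0717
```

View pics/s10.png

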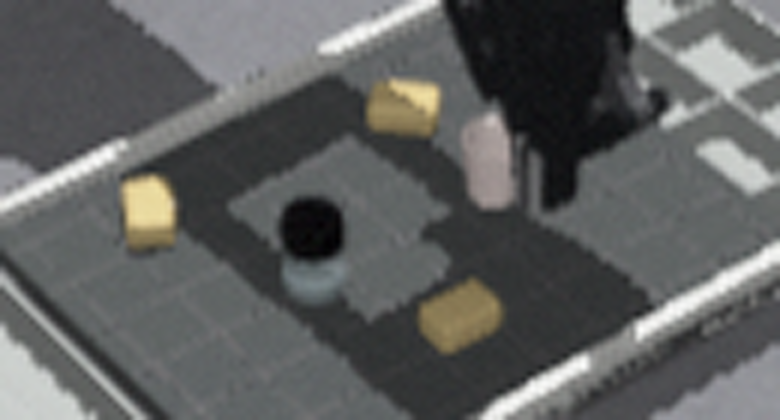

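View pics/t10.png

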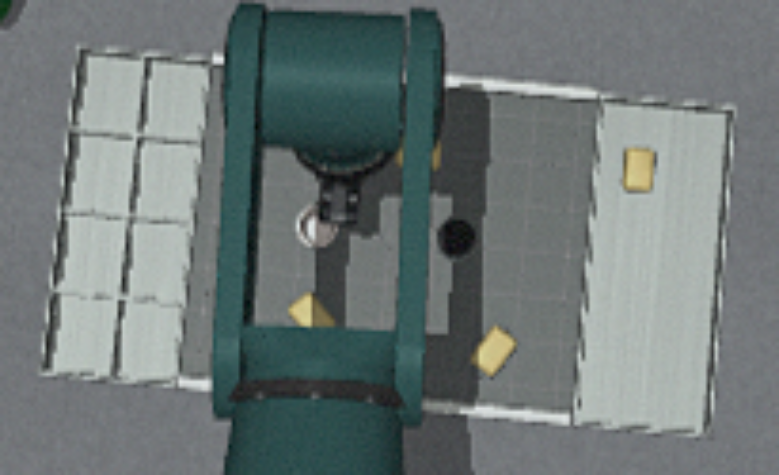

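```bash
python3 -m inch '[[[0.015,0,0.006,-0.2,-0.6,0.1],[0.015,0,0,0,0,0],[0.006,0,0,0,0,0],[0,0,0,0,0,0]]]'
python3 -c "
from h import *
where();corr()"
```

```text
t: 11.07
eef_pos: [0.5954, 0.0198, 0.0461]
tool_rot: [0.042, 0.706, -0.043, 0.705]
contact_force: [0.3, 0.3, -0.2]
gripper_width: 0.0001
t 11.07 along -0.0336 lat 0.0604 z 0.0461 yaw_y err(want 83.26) 83.1 xdir [-0.002 -0.001 -1.   ] F [ 0.25  0.31 -0.17] w 0.0001
corr deg [-0.16 -0.1   0.07]
```

```bash
python3 -m inch '[[[-0.001,-0.002,0.004,0,0,0],[0,-0.008,0,0,0,0],[0,-0.009,0,0,0,0],[0,-0.010,0,0,0,0]]]'
python3 -c "
from h import *
where();corr();pell()"
```

```text
t: 11.4
eef_pos: [0.5951, -0.0109, 0.048]
tool_rot: [0.042, 0.707, -0.042, 0.705]
contact_force: [-0.3, -0.0, 0.3]
gripper_width: 0.0
t 11.4 along -0.0031 lat 0.0637 z 0.0480 yaw_y err(want 83.26) 83.19 xdir [-0.003 -0.001 -1.   ] F [-0.29 -0.03  0.26] w 0.0
corr deg [-0.07 -0.14  0.07]
scene [281 204   5   8  25] al -0.0411 lat -0.0634
scene [240 219   9  12  91] al 0.0792 lat -0.0690
scene [286 239  14  12 119] al 0.0251 lat 0.0670
scene [240 278  12  13 100] al 0.1909 lat 0.1052
```

Pellet A is being pushed and is centred to within about 1–2 mm (its lat about 0.065, the finger at 0.064). Continuing.

```bash
python3 -m inch '[[[0,-0.009,0.001,0,-0.1,0],[0,-0.009,0,0,0,0],[0,-0.009,0,0,0,0],[0,-0.009,0,0,0,0]]]'
python3 -c "
from h import *
where();corr();pell()"
```

```text
t: 11.78
eef_pos: [0.5921, -0.0532, 0.0499]
tool_rot: [0.042, 0.705, -0.044, 0.707]
contact_force: [0.7, -0.1, 0.5]
gripper_width: -0.0003
t 11.78 along 0.0392 lat 0.0657 z 0.0499 yaw_y err(want 83.26) 83.04 xdir [ 0.002 -0.003 -1.   ] F [ 0.73 -0.05  0.52] w -0.0003
corr deg [-0.22  0.15  0.18]
scene [240 219   9  12  90] al 0.0793 lat -0.0690
scene [273 246  14  13 122] al 0.0674 lat 0.0686
scene [240 278  12  13 100] al 0.1909 lat 0.1052
```

```bash
python3 -m inch '[[[0.002,-0.009,0,0,0.1,0.1],[0,-0.009,0,0,0,0],[0,-0.009,0,0,0,0],[0,-0.009,0,0,0,0]]]'
python3 -c "
from h import *
where();corr();pell()"
```

```text
t: 12.17
eef_pos: [0.5871, -0.0935, 0.0479]
tool_rot: [0.043, 0.706, -0.044, 0.706]
contact_force: [0.4, -0.2, 0.7]
gripper_width: 0.0003
t 12.17 along 0.0798 lat 0.0655 z 0.0479 yaw_y err(want 83.26) 83.0 xdir [ 0.001 -0.002 -1.   ] F [ 0.43 -0.15  0.73] w 0.0003
corr deg [-0.27  0.04  0.11]
scene [290 204   3   9  26] al -0.0591 lat -0.0502
scene [240 219   9  12  93] al 0.0792 lat -0.0691
scene [259 253  15  13 125] al 0.1075 lat 0.0682
scene [240 278  13  13 111] al 0.1902 lat 0.1050
```

```bash
python3 -c "
from h import *
for z in(.011,.019):
  for cam,u,v in(('top',377.8,254.5),('scene',246,284.5)):
    q=ray(cam,u,v,z)[:2];print(cam,z,'al %.4f lat %.4f'%((q-o)@e,(q-o)@f))
"
```

```text
top 0.011 al 0.1741 lat 0.0705
scene 0.011 al 0.1726 lat 0.0746
top 0.019 al 0.1734 lat 0.0697
scene 0.019 al 0.1762 lat 0.0809
```

```bash
python3 -m inch '[[[0,-0.009,0,-0.2,0,0.1],[0,-0.009,0,0,0,0],[0,-0.009,0,0,0,0],[0,-0.009,0,0,0,0]]]'
python3 -c "
from h import *
where();corr();im=pell();cv2.imwrite('pics/s11.png',cv2.resize(im[210:320,170:330],None,fx=5,fy=5,interpolation=cv2.INTER_CUBIC)[:,:,::-1])"
```

```text
t: 12.55
eef_pos: [0.5823, -0.1335, 0.0479]
tool_rot: [0.042, 0.706, -0.042, 0.706]
contact_force: [0.1, 0.9, 1.1]
gripper_width: 0.0003
t 12.55 along 0.1202 lat 0.0653 z 0.0479 yaw_y err(want 83.26) 83.21 xdir [ 0.001 -0.001 -1.   ] F [0.08 0.86 1.13] w 0.0003
corr deg [-0.06  0.04  0.05]
scene [281 203  12  10  95] al -0.0508 lat -0.0579
scene [241 226   3   5  10] al 0.0924 lat -0.0617
scene [247 262  13  14 122] al 0.1501 lat 0.0739
scene [239 278  14  13 113] al 0.1902 lat 0.1050
```

View pics/s11.png

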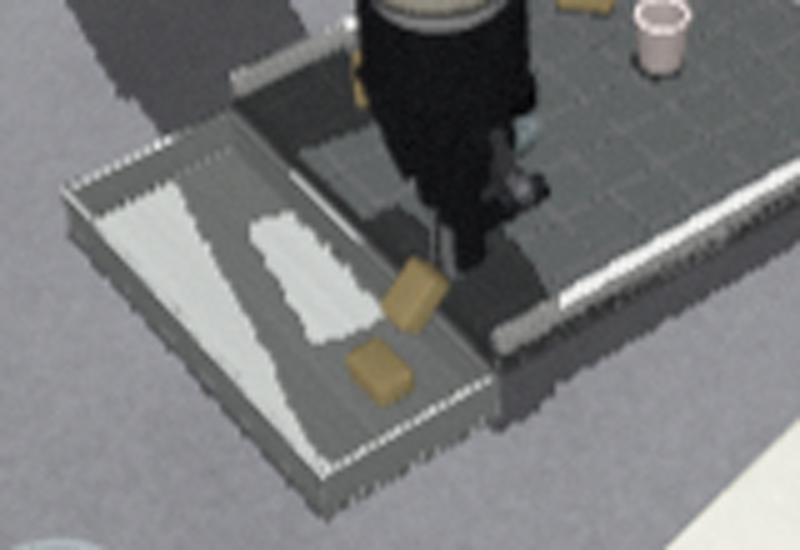

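Pellet A is tipping over the edge, with its nose going down behind B. Continuing slowly.

```bash
python3 -m inch '[[[0,-0.008,0,0,0,0],[0,-0.008,0,0,0,0],[0,0,0,0,0,0]]]'
python3 -c "
from h import *
where();corr();im=pell();cv2.imwrite('pics/s12.png',cv2.resize(im[210:320,170:330],None,fx=5,fy=5,interpolation=cv2.INTER_CUBIC)[:,:,::-1])"
```

```text
t: 12.85
eef_pos: [0.5798, -0.154, 0.0479]
tool_rot: [0.042, 0.706, -0.044, 0.706]
contact_force: [0.3, 0.7, 0.7]
gripper_width: 0.0002
t 12.85 along 0.1408 lat 0.0652 z 0.0479 yaw_y err(want 83.26) 83.07 xdir [ 0.    -0.003 -1.   ] F [0.31 0.75 0.75] w 0.0002
corr deg [-0.2   0.04  0.17]
scene [281 203  12  10  97] al -0.0507 lat -0.0583
scene [239 269  18  22 212] al 0.1782 lat 0.0993
```

View pics/s12.png

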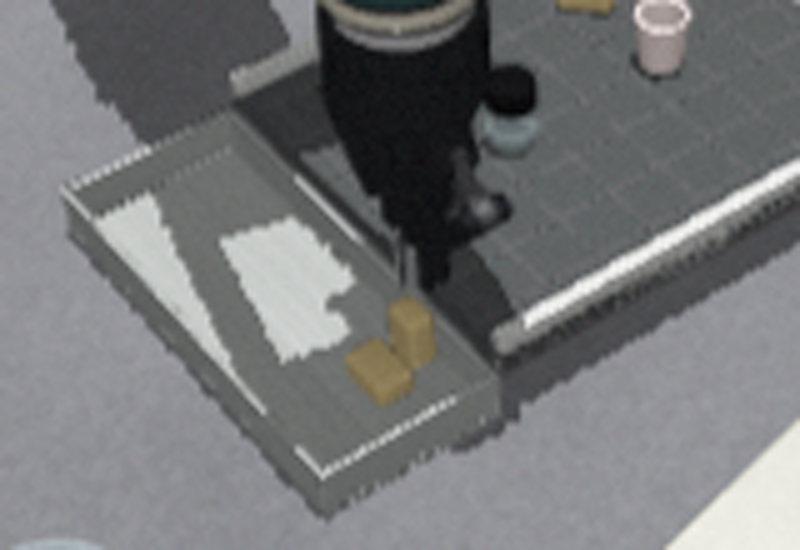

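Pellet A is in the plain pan, standing on end behind B and below the board's top. Next is pellet D: lift clear of the bottle and come down behind it.

```bash
python3 -m inch '[[[-0.030,0.004,0,0,0,0],[-0.035,0.005,0,0,0,0],[0,0.020,-0.020,0,0,0],[0,0.020,-0.025,0,0,0],[0,0.020,-0.028,0,0,0],[0,0.015,-0.028,0,0,0],[0,0.008,-0.015,0,0,0],[0,0,0,0,0,0],[0,0,0,0,0,0]]]'
python3 -c "
from h import *
where();corr();im=pell()
print('top');im=pell('top',.054);cv2.imwrite('pics/t13.png',cv2.resize(im[210:335,210:415],None,fx=3.8,fy=3.8)[:,:,::-1])"
```

```text
t: 13.65
eef_pos: [0.4723, -0.0417, 0.1154]
tool_rot: [0.043, 0.705, -0.042, 0.707]
contact_force: [0.6, -0.6, -0.4]
gripper_width: 0.0003
t 13.65 along 0.0419 lat -0.0546 z 0.1154 yaw_y err(want 83.26) 83.14 xdir [ 0.002  0.001 -1.   ] F [ 0.58 -0.56 -0.45] w 0.0003
corr deg [-0.13  0.12 -0.1 ]
scene [281 203  12  10  96] al -0.0511 lat -0.0583
scene [241 219   8  12  87] al 0.0792 lat -0.0685
scene [240 269  17  22 205] al 0.1782 lat 0.0996
top
top [374 249   8  11  85] al 0.1692 lat 0.0670
top [367 252   6   7  41] al 0.1478 lat 0.0625
top [286 287  12  13  92] al -0.0514 lat -0.0606
```

View pics/t13.png

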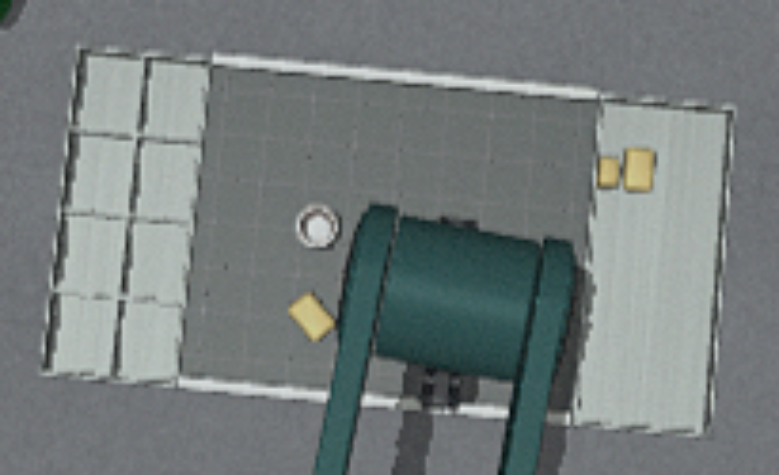

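```bash
python3 -m inch '[[[0,0.010,-0.016,0,0,0],[0.020,0,0,0,0,0],[0.020,0,0,0,0,0],[0.018,0,0,0,0,0],[0.007,0,0,0,0,0],[0,0,0,0,0,0]]]'
python3 -c "
from h import *
where();corr()"
```

```text
t: 14.25
eef_pos: [0.4661, -0.0347, 0.0501]
tool_rot: [0.044, 0.702, -0.045, 0.709]
contact_force: [-1.1, 0.3, 0.2]
gripper_width: 0.0
t 14.25 along 0.0357 lat -0.0616 z 0.0501 yaw_y err(want 83.26) 82.8 xdir [ 0.01  -0.001 -1.   ] F [-1.09  0.32  0.17] w 0.0
corr deg [-0.46  0.56 -0.01]
```

```bash
python3 -m inch '[[[0.003,0.003,-0.009,-0.5,0.6,0],[0,0,0,0,0,0]]]'
python3 -c "
from h import *
where();corr()"
```

```text
t: 14.42
eef_pos: [0.458, -0.0312, 0.047]
tool_rot: [0.042, 0.707, -0.041, 0.705]
contact_force: [0.1, 0.3, -0.1]
gripper_width: 0.0004
t 14.42 along 0.0332 lat -0.0701 z 0.0470 yaw_y err(want 83.26) 83.26 xdir [-0.003  0.001 -1.   ] F [ 0.05  0.33 -0.05] w 0.0004
corr deg [-0.   -0.15 -0.02]
```

```bash
python3 -m inch '[[[-0.001,-0.008,-0.001,0,-0.1,0],[0,-0.009,0,0,0,0],[0,-0.009,0,0,0,0],[0,-0.009,0,0,0,0]]]'
python3 -c "
from h import *
where();corr();im=pell();cv2.imwrite('pics/s14.png',cv2.resize(im[190:300,170:330],None,fx=5,fy=5,interpolation=cv2.INTER_CUBIC)[:,:,::-1])"
```

```text
t: 14.75
eef_pos: [0.4548, -0.0682, 0.0512]
tool_rot: [0.04, 0.704, -0.041, 0.708]
contact_force: [0.6, 0.4, -0.8]
gripper_width: 0.0
t 14.75 along 0.0702 lat -0.0689 z 0.0512 yaw_y err(want 83.26) 83.45 xdir [ 0.005 -0.001 -1.   ] F [ 0.58  0.39 -0.81] w 0.0
corr deg [0.18 0.29 0.04]
scene [281 203  12  10  97] al -0.0509 lat -0.0584
scene [235 222  10  12  99] al 0.0952 lat -0.0678
scene [240 269  17  22 205] al 0.1783 lat 0.0996
```

View pics/s14.png

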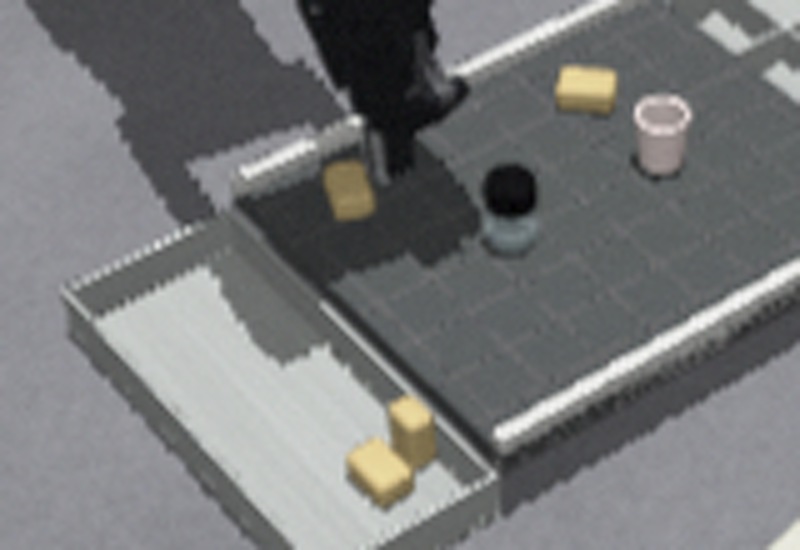

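Pellet D is turning square to the tip and stays centred (lat about -0.070, finger -0.069). Continuing a bit lower.

```bash
python3 -m inch '[[[0.003,-0.008,-0.001,0,0.3,0],[0,-0.009,0,0,0,0],[0,-0.009,0,0,0,0]]]'
python3 -c "
from h import *
where();corr();im=pell()"
```

```text
t: 15.05
eef_pos: [0.451, -0.0981, 0.0491]
tool_rot: [0.04, 0.705, -0.042, 0.707]
contact_force: [-0.5, 1.6, 1.0]
gripper_width: 0.0001
t 15.05 along 0.1005 lat -0.0692 z 0.0491 yaw_y err(want 83.26) 83.33 xdir [ 0.002 -0.002 -1.   ] F [-0.5   1.63  0.96] w 0.0001
corr deg [0.07 0.11 0.12]
scene [281 203  12  10  98] al -0.0508 lat -0.0585
scene [225 227  12  12 105] al 0.1235 lat -0.0656
scene [240 269  17  22 204] al 0.1780 lat 0.0994
```

```bash
python3 -m inch '[[[0.001,-0.008,0.001,0,0.1,0],[0,-0.009,0,0,0,0],[0,-0.009,0,0,0,0],[0,-0.009,0,0,0,0],[0,-0.008,0,0,0,0],[0,0,0,0,0,0]]]'
python3 -c "
from h import *
where();corr();im=pell();cv2.imwrite('pics/s15.png',cv2.resize(im[190:300,170:330],None,fx=5,fy=5,interpolation=cv2.INTER_CUBIC)[:,:,::-1])"
```

```text
t: 15.6
eef_pos: [0.446, -0.1483, 0.0478]
tool_rot: [0.041, 0.706, -0.043, 0.706]
contact_force: [-0.4, 0.1, 1.0]
gripper_width: -0.0
t 15.6 along 0.1508 lat -0.0683 z 0.0478 yaw_y err(want 83.26) 83.19 xdir [-0.001 -0.004 -1.   ] F [-0.42  0.12  1.04] w -0.0
corr deg [-0.07 -0.04  0.24]
scene [281 203  12  10  96] al -0.0509 lat -0.0583
scene [209 247  13  12  95] al 0.1923 lat -0.0271
scene [240 269  17  22 205] al 0.1783 lat 0.0997
```

View pics/s15.png

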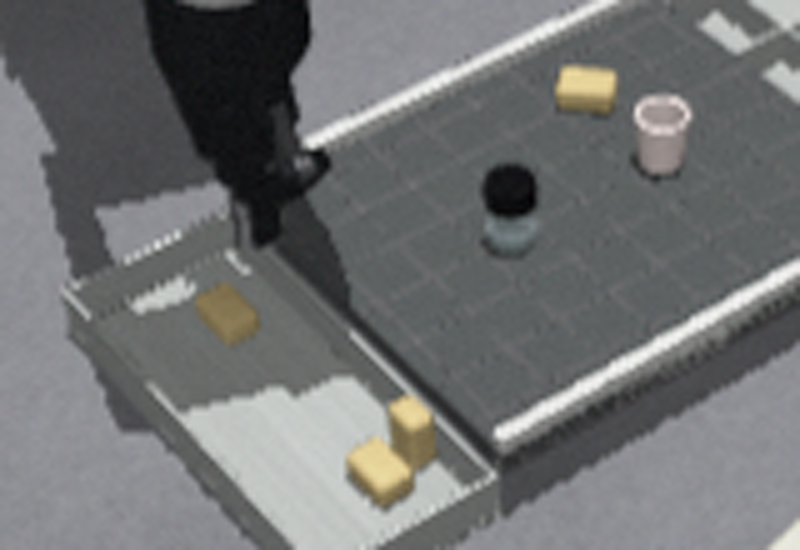

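Pellet D is in the plain pan. The last one is C, lying turned the way A was, so I'll keep the finger slightly to the -lat side of its centre and check often.

```bash
python3 -m inch '[[[-0.030,0.003,0,0,0,0],[-0.025,0.010,0,0,0,0],[0,0.035,0.001,0,0,0],[0,0.035,0.001,0,0,0],[0,0.035,0.001,0,0,0],[0,0.035,0.001,0,0,0],[0,0.035,0,0,0,0],[0,0.030,0,0,0,0],[0,0.020,0,0,0,0],[0,0,0,0,0,0]]]'
python3 -m inch '[[[0,0,0,0,0,0]]]' >/dev/null
python3 -c "
from h import *
where();corr()"
```

```text
t: 16.48
eef_pos: [0.4802, 0.0998, 0.1059]
tool_rot: [0.045, 0.705, -0.043, 0.706]
contact_force: [0.1, 0.4, -0.9]
gripper_width: 0.0003
t 16.57 along -0.1006 lat -0.0639 z 0.1058 yaw_y err(want 83.26) 83.07 xdir [ 0.001  0.002 -1.   ] F [ 0.01 -0.5  -0.95] w -0.0003
corr deg [-0.2   0.06 -0.13]
```

```bash
python3 -m inch '[[[0.020,0.002,0,-0.2,0,-0.1],[0.020,0,0,0,0,0],[0.014,0,0,0,0,0],[0.004,0,0,0,0,0],[0,0,0,0,0,0]]]'
python3 -c "
from h import *
where();corr();pell();im=pell('top',.054);cv2.imwrite('pics/t16.png',cv2.resize(im[210:335,210:415],None,fx=3.8,fy=3.8)[:,:,::-1])"
```

```text
t: 16.98
eef_pos: [0.481, 0.0999, 0.0474]
tool_rot: [0.042, 0.704, -0.042, 0.707]
contact_force: [-0.5, -0.7, 0.3]
gripper_width: 0.0002
t 16.98 along -0.0997 lat -0.0626 z 0.0474 yaw_y err(want 83.26) 83.18 xdir [ 0.004 -0.001 -1.   ] F [-0.5  -0.67  0.34] w 0.0002
corr deg [-0.08  0.26  0.04]
scene [281 203  12  10  97] al -0.0507 lat -0.0583
scene [209 247  13  12  93] al 0.1923 lat -0.0270
scene [240 269  17  22 205] al 0.1783 lat 0.0996
top [374 249   8  11  85] al 0.1692 lat 0.0670
top [367 252   6   7  40] al 0.1480 lat 0.0623
top [293 289   5  11  33] al -0.0436 lat -0.0636
top [370 299   8  11  85] al 0.1706 lat -0.0685
```

View pics/t16.png

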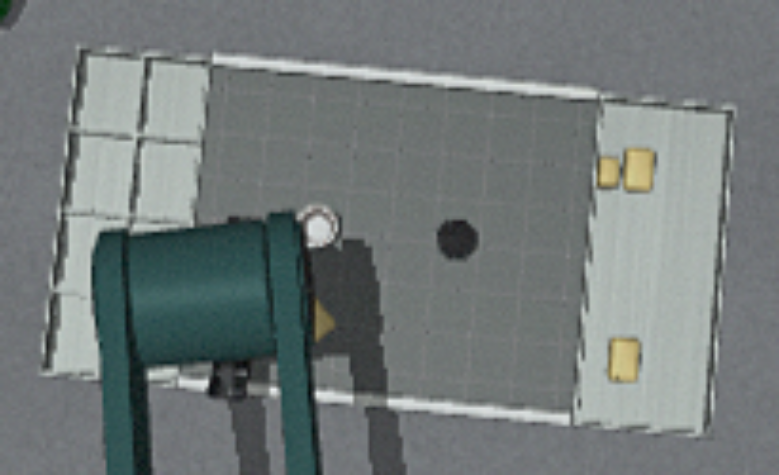

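```bash
python3 -m inch '[[[0,-0.008,0,0,0.2,0],[0,-0.009,0,0,0,0],[0,-0.009,0,0,0,0],[0,-0.008,0,0,0,0]]]'
python3 -c "
from h import *
where();corr();im=pell();cv2.imwrite('pics/s17.png',cv2.resize(im[180:260,230:360],None,fx=6,fy=6,interpolation=cv2.INTER_CUBIC)[:,:,::-1])"
```

```text
t: 17.42
eef_pos: [0.48, 0.0636, 0.0523]
tool_rot: [0.042, 0.703, -0.042, 0.709]
contact_force: [1.0, -0.3, 0.1]
gripper_width: 0.0003
t 17.42 along -0.0636 lat -0.0593 z 0.0523 yaw_y err(want 83.26) 83.25 xdir [ 0.009 -0.    -1.   ] F [ 1.   -0.32  0.12] w 0.0003
corr deg [-0.01  0.54 -0.04]
scene [275 205  13  10 101] al -0.0329 lat -0.0594
scene [209 247  13  12  93] al 0.1923 lat -0.0270
scene [240 269  17  22 208] al 0.1783 lat 0.0997
```

View pics/s17.png

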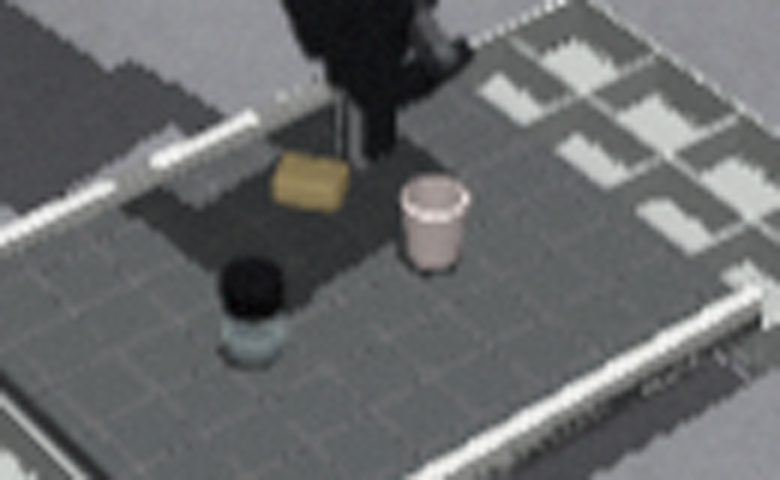

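```bash
python3 -m inch '[[[0.002,0.010,-0.004,0,0.5,0],[0.003,0,-0.003,0,0,0],[0,0,0,0,0,0]]]'
python3 -c "
from h import *
where();corr();im=pell()"
```

```text
t: 17.72
eef_pos: [0.4743, 0.0723, 0.0479]
tool_rot: [0.043, 0.705, -0.043, 0.706]
contact_force: [0.2, -0.4, -0.6]
gripper_width: -0.0004
t 17.72 along -0.0716 lat -0.0660 z 0.0479 yaw_y err(want 83.26) 82.96 xdir [ 0.002 -0.    -1.   ] F [ 0.24 -0.39 -0.64] w -0.0004
corr deg [-0.3   0.1  -0.01]
scene [275 206  12  10  98] al -0.0310 lat -0.0598
scene [210 247  12  12  92] al 0.1922 lat -0.0268
scene [240 269  17  22 207] al 0.1779 lat 0.0993
```

```bash
python3 -m inch '[[[0,-0.008,0,0,0.2,0],[0,-0.009,0,0,0,0],[0,-0.008,-0.001,0,0,0],[0,-0.008,0,0,0,0]]]'
python3 -c "
from h import *
where();corr();im=pell();cv2.imwrite('pics/s18.png',cv2.resize(im[180:260,230:360],None,fx=6,fy=6,interpolation=cv2.INTER_CUBIC)[:,:,::-1])"
```

```text
t: 18.1
eef_pos: [0.4692, 0.0394, 0.0479]
tool_rot: [0.042, 0.706, -0.041, 0.705]
contact_force: [0.6, -0.1, -0.1]
gripper_width: -0.0003
t 18.1 along -0.0383 lat -0.0673 z 0.0479 yaw_y err(want 83.26) 83.27 xdir [-0.002  0.001 -1.   ] F [ 0.57 -0.09 -0.09] w -0.0003
corr deg [ 0.   -0.1  -0.03]
scene [269 208  13  11 104] al -0.0124 lat -0.0597
scene [209 247  13  12  93] al 0.1923 lat -0.0270
scene [240 269  17  22 205] al 0.1783 lat 0.0997
```

View pics/s18.png

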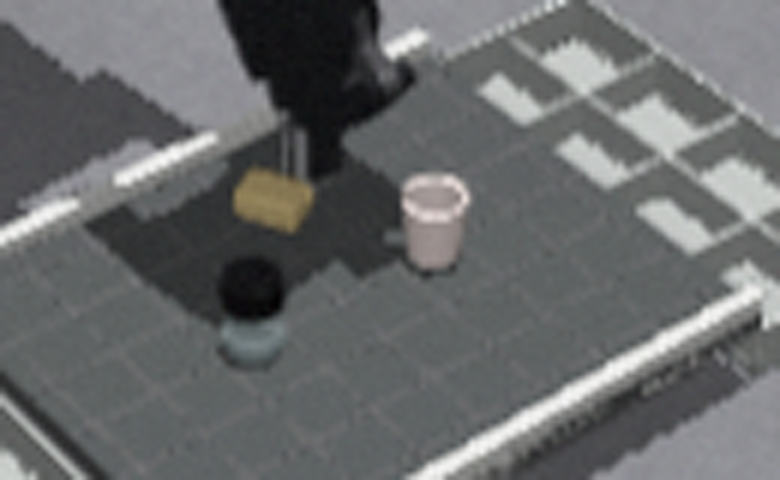

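```bash
python3 -m inch '[[[0,-0.008,0.001,0,-0.1,0],[0,-0.008,0,0,0,0],[0,-0.008,0,0,0,0]]]'
python3 -c "
from h import *
where();corr();im=pell();cv2.imwrite('pics/s19.png',cv2.resize(im[180:260,230:360],None,fx=6,fy=6,interpolation=cv2.INTER_CUBIC)[:,:,::-1])"
```

```text
t: 18.4
eef_pos: [0.4671, 0.0117, 0.048]
tool_rot: [0.042, 0.706, -0.042, 0.706]
contact_force: [0.6, -0.7, 0.0]
gripper_width: 0.0001
t 18.4 along -0.0105 lat -0.0660 z 0.0480 yaw_y err(want 83.26) 83.17 xdir [ 0.001 -0.001 -1.   ] F [ 0.6  -0.71  0.03] w 0.0001
corr deg [-0.09  0.03  0.03]
scene [260 211  14  12 104] al 0.0146 lat -0.0615
scene [209 247  13  12  93] al 0.1923 lat -0.0270
scene [240 269  17  22 205] al 0.1780 lat 0.0996
```

View pics/s19.png

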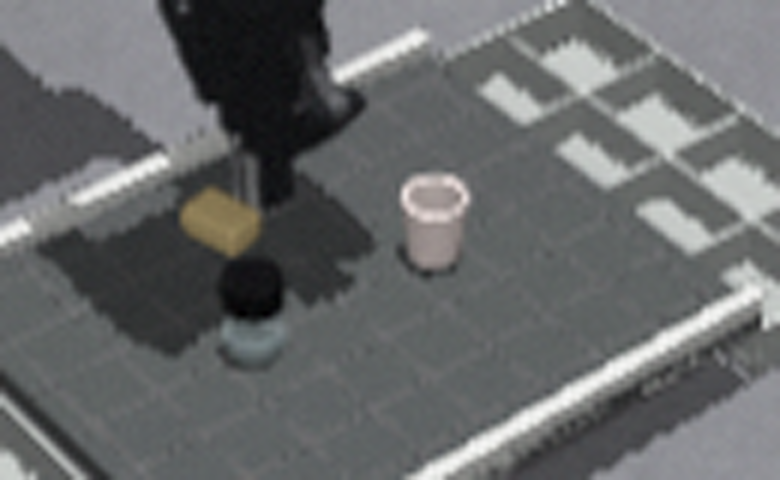

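Pellet C is now broadside and flush on the tip, at lat about -0.064 with the finger at -0.066. Continuing.

```bash
python3 -m inch '[[[0,-0.008,0.001,0,0,0],[0,-0.009,0,0,0,0],[0,-0.009,0,0,0,0],[0,-0.009,0,0,0,0]]]'
python3 -c "
from h import *
where();corr();im=pell()"
```

```text
t: 18.78
eef_pos: [0.4636, -0.0274, 0.0481]
tool_rot: [0.042, 0.706, -0.043, 0.706]
contact_force: [-0.0, 0.2, 0.2]
gripper_width: 0.0002
t 18.78 along 0.0287 lat -0.0650 z 0.0481 yaw_y err(want 83.26) 83.15 xdir [ 0.001 -0.002 -1.   ] F [-0.01  0.19  0.18] w 0.0002
corr deg [-0.11  0.04  0.09]
scene [248 216  13  12 100] al 0.0517 lat -0.0639
scene [209 247  13  12  93] al 0.1923 lat -0.0270
scene [240 269  17  22 206] al 0.1781 lat 0.0997
```

```bash
python3 -m inch '[[[0,-0.008,0,0,0,0.1],[0,-0.009,0,0,0,0],[0,-0.009,0,0,0,0],[0,-0.009,0,0,0,0]]]'
python3 -c "
from h import *
where();corr();im=pell()"
```

```text
t: 19.17
eef_pos: [0.4588, -0.0664, 0.0482]
tool_rot: [0.042, 0.706, -0.043, 0.706]
contact_force: [0.0, -0.6, 0.1]
gripper_width: 0.0002
t 19.17 along 0.0680 lat -0.0652 z 0.0482 yaw_y err(want 83.26) 83.13 xdir [ 0.001 -0.001 -1.   ] F [ 0.02 -0.62  0.1 ] w 0.0002
corr deg [-0.13  0.04  0.04]
scene [236 222  13  12 105] al 0.0906 lat -0.0642
scene [210 247  12  12  98] al 0.1915 lat -0.0271
scene [240 269  17  22 207] al 0.1781 lat 0.0995
```

```bash
python3 -m inch '[[[0,-0.008,0,0,0,0],[0,-0.009,0,0,0,0],[0,-0.009,0,0,0,0],[0,-0.009,0,0,0,0],[0,-0.006,0,0,0,0]]]'
python3 -c "
from h import *
where();corr();im=pell();cv2.imwrite('pics/s20.png',cv2.resize(im[190:300,170:330],None,fx=5,fy=5,interpolation=cv2.INTER_CUBIC)[:,:,::-1])"
```

```text
t: 19.63
eef_pos: [0.4531, -0.1125, 0.0483]
tool_rot: [0.042, 0.706, -0.043, 0.706]
contact_force: [-1.3, 0.0, -0.9]
gripper_width: 0.0
t 19.63 along 0.1144 lat -0.0654 z 0.0483 yaw_y err(want 83.26) 83.09 xdir [ 0.    -0.002 -1.   ] F [-1.27  0.   -0.89] w 0.0
corr deg [-0.17  0.04  0.11]
scene [220 229  13  13 107] al 0.1374 lat -0.0639
scene [209 247  13  12  93] al 0.1923 lat -0.0273
scene [240 269  17  22 206] al 0.1783 lat 0.0997
```

View pics/s20.png

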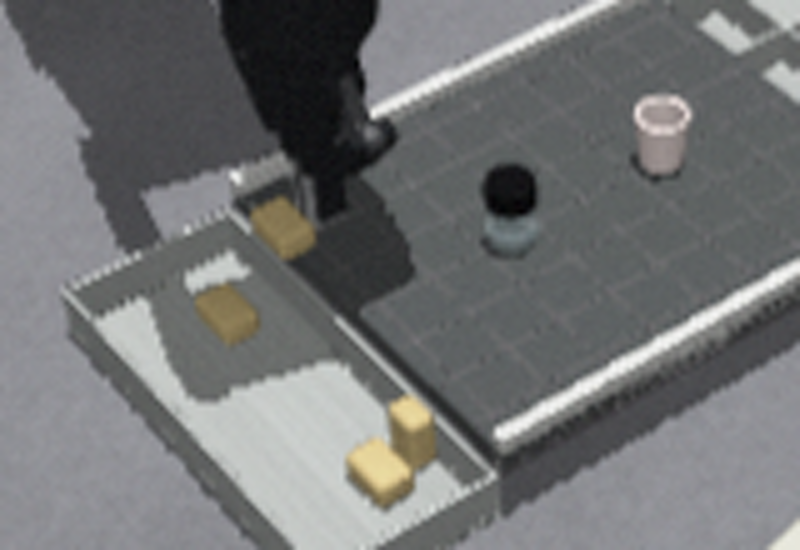

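Pellet C is at the edge. Easing it over.

```bash
python3 -m inch '[[[0,-0.007,0,0,0,0],[0,-0.008,0,0,0,0],[0,-0.008,0,0,0,0],[0,-0.006,0,0,0,0],[0,0,0,0,0,0]]]'
python3 -c "
from h import *
where();corr();im=pell();cv2.imwrite('pics/s21.png',cv2.resize(im[190:300,170:330],None,fx=5,fy=5,interpolation=cv2.INTER_CUBIC)[:,:,::-1])"
```

```text
t: 20.1
eef_pos: [0.4492, -0.1456, 0.0484]
tool_rot: [0.042, 0.706, -0.044, 0.706]
contact_force: [0.3, -0.2, 0.2]
gripper_width: -0.0002
t 20.1 along 0.1478 lat -0.0654 z 0.0484 yaw_y err(want 83.26) 83.03 xdir [ 0.    -0.003 -1.   ] F [ 0.27 -0.16  0.2 ] w -0.0002
corr deg [-0.23  0.05  0.17]
scene [209 242  19  17 182] al 0.1819 lat -0.0294
scene [240 269  17  22 205] al 0.1782 lat 0.0998
```

View pics/s21.png

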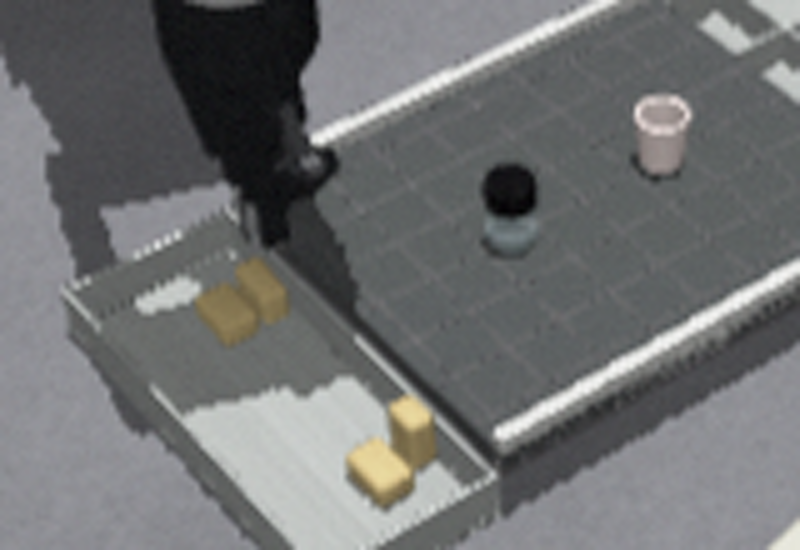

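All four pellets are in the plain pan. Next I retreat straight up and check.

```bash
python3 -m inch '[[[-0.020,0,0,0,0,0],[-0.030,0,0,0,0,0],[-0.035,0,0,0,0,0],[-0.035,-0.020,-0.01,0,0,0],[-0.020,-0.030,-0.010,0,0,0],[0,-0.035,-0.010,0,0,0],[0,-0.035,-0.010,0,0,0],[0,-0.035,0,0,0,0],[0,0,0,0,0,0],[0,0,0,0,0,0]]]'
python3 -m inch '[[[0,0,0,0,0,0],[0,0,0,0,0,0],[0,0,0,0,0,0]]]' >/dev/null
python3 -c "
from h import *
where();im=pell();cv2.imwrite('pics/s22.png',im[:,:,::-1])
a=cv2.imread('pics/top0.png')
im=pell('top',.02);cv2.imwrite('pics/t22.png',cv2.resize(im[210:335,210:415],None,fx=3.8,fy=3.8)[:,:,::-1])"
```

```text
t: 20.98
eef_pos: [0.3887, -0.297, 0.1952]
tool_rot: [0.039, 0.706, -0.041, 0.706]
contact_force: [0.6, 0.9, -0.7]
gripper_width: -0.0001
t 21.23 along 0.3035 lat -0.1077 z 0.1945 yaw_y err(want 83.26) 83.58 xdir [-0.002 -0.001 -1.   ] F [ 0.07 -0.09  0.55] w 0.0001
scene [209 241  18  18 179] al 0.1816 lat -0.0295
scene [240 269  17  22 204] al 0.1784 lat 0.0997
top [374 249   8  11  85] al 0.1723 lat 0.0707
top [367 252   6   7  41] al 0.1504 lat 0.0661
top [363 298   7  12  62] al 0.1525 lat -0.0690
top [370 299   8  11  83] al 0.1741 lat -0.0677
```

View pics/s22.png

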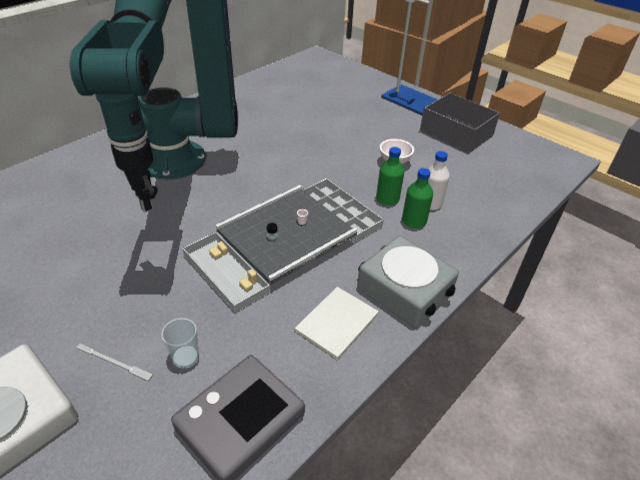

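View pics/t22.png

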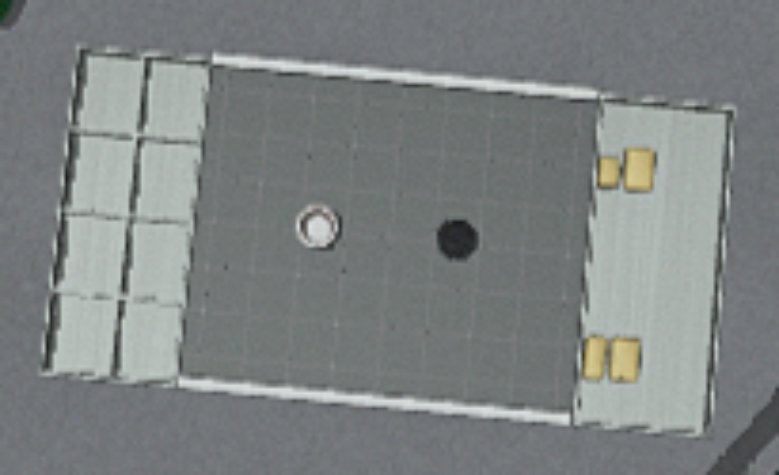

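Both views show all four pellets in the plain pan. In the top crop the crucible (317,227) and the bottle (457,239) are at the same pixels as at the start, and the arm is clear.

```bash
python3 -c "
from bench import arm
print(arm.hand_in())"
```

```text
the job is handed in; nothing more can be done
None
```

All four pellets are in the plain pan, and I handed the job in at about 21 s with the arm clear of everything. I swept them off the board one at a time with closed fingers.

- **Pellets:** the last pictures show none in the divided pan, on the board or on the bench. Two of them, one on each side, came to rest on end or edge against the pan's board-side wall, next to the pellets already there.
- **Bottle, crucible and bench:** the weighing bottle and crucible are at the same pixels as at the start. I compared everything else with the start picture only by eye, and saw no change.
- **Off-line pellet:** one pellet slid off the fingertip towards the bottle. I stopped, nudged it back outward and finished the sweep without touching the bottle.
- **Forces:** the fingertip touched the board once, at about 4 N. All the other forces I read were under about 2 N. I read force only at the end of each move, so short peaks in between would not show.
- **Camera disagreement:** the two fixed cameras differed by 2–4 mm on pellet positions, which did not affect the result.

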